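# Make up a graduated row of embossing dies in the die vise

## Task

Make up the graduated row of embossing dies for the press: stand the four square brass-faced dies on the two rails of the die vise, face up, centred over the slot and square to the jaws, in order of size with the largest against the fixed jaw and the smallest next to the sliding jaw. Then push the sliding jaw up until the row is clamped with no gaps left, let go, and take care not to knock over the brown dye bottle beside the vise.

Things in the scene. Friction and masses are not known exactly. Their poses are not given: they have to be found in the camera images.
- die_34: the largest of the four square embossing dies: aluminium mount with a brass face on top carrying a raised rosette; 34 x 34 mm in plan, 36 mm high (rosette 1 mm more), 160 g. Starts standing upright on the 3 mm cork mat. Origin at the centre of its underside, z up, x and y square to its sides (the four sides are alike)
- die_28: the second largest of the four square embossing dies: aluminium mount with a brass face on top carrying a raised rosette; 28 x 28 mm in plan, 36 mm high (rosette 1 mm more), 110 g. Starts standing upright on the 3 mm cork mat. Origin at the centre of its underside, z up, x and y square to its sides (the four sides are alike)
- die_22: the second smallest of the four square embossing dies: aluminium mount with a brass face on top carrying a raised rosette; 22 x 22 mm in plan, 36 mm high (rosette 1 mm more), 70 g. Starts standing upright on the 3 mm cork mat. Origin at the centre of its underside, z up, x and y square to its sides (the four sides are alike)
- die_16: the smallest of the four square embossing dies: aluminium mount with a brass face on top carrying a raised rosette; 16 x 16 mm in plan, 36 mm high (rosette 1 mm more), 40 g. Starts standing upright on the 3 mm cork mat. Origin at the centre of its underside, z up, x and y square to its sides (the four sides are alike)
- die_vise: grey vise fixed to the bench, base 76 (x) by 230 (y) by 8 mm; on it two bright rails along y, 6 mm slot between them at x = 0; rail tops 16 mm high, 42 mm wide in all. Origin: centre of underside. Fixed jaw at the +y end, its face the plane y = +82 mm; sliding jaw faces it from -y. Both jaws 50 mm wide, tops 54 mm above the bench
- sliding_jaw (a joint): opening of the vise: clear distance in m between the faces of the two jaws, 0 when shut, 0.150 fully open; it starts between 0.138 and 0.148. It falls as the jaw is pushed towards the fixed jaw. About 4 N of friction; the jaw stays where it is left. The four dies together measure 0.100
- jaw_knob (a point): middle of the upright knurled grip post on top of the sliding jaw: 18 mm diameter, 26 mm long, this point 70 mm above the bench, post top at 83 mm; it lies 13 mm behind the sliding jaw's face (towards the vise's -y)
- amber_bottle: brown bottle of edge dye with a black cap, 40 mm diameter, 95 mm high, 70 g, standing loose beside the vise; origin at the centre of its underside, z up

How it is judged:
At the end, for the whole second after the job is handed in: The dies stand released and at rest on the rails, from the fixed jaw 34, 28, 22, 16 mm, each within 6 mm of its place in a closed row, 9 mm of the middle of the slot, 0.1 rad of square and upright; the jaws are at most 104 mm apart; the bottle stands (y of die_34 in the frame of die_vise between 0.059 and 0.071 m and x of die_34 in the frame of die_vise between -0.009 and 0.009 m and z of die_34 in the frame of die_vise between 0.012 and 0.019 m and angle between each of die_34, die_28, die_22, die_16's own z axis and vertical below 0.06 rad and (angle between the x axis of die_34 and the x axis of die_vise, either way round below 0.1 rad or angle between the x axis of die_34 and the y axis of die_vise, either way round below 0.1 rad) and linear speed of each of die_34, die_28, die_22, die_16 below 0.01 m/s and contact force between the fingers and die_34 below 0.1 N and y of die_28 in the frame of die_vise between 0.028 and 0.04 m and x of die_28 in the frame of die_vise between -0.009 and 0.009 m and z of die_28 in the frame of die_vise between 0.012 and 0.019 m and (angle between the x axis of die_28 and the x axis of die_vise, either way round below 0.1 rad or angle between the x axis of die_28 and the y axis of die_vise, either way round below 0.1 rad) and contact force between the fingers and die_28 below 0.1 N and y of die_22 in the frame of die_vise between 0.003 and 0.015 m and x of die_22 in the frame of die_vise between -0.009 and 0.009 m and z of die_22 in the frame of die_vise between 0.012 and 0.019 m and (angle between the x axis of die_22 and the x axis of die_vise, either way round below 0.1 rad or angle between the x axis of die_22 and the y axis of die_vise, either way round below 0.1 rad) and contact force between the fingers and die_22 below 0.1 N and y of die_16 in the frame of die_vise between -0.016 and -0.004 m and x of die_16 in the frame of die_vise between -0.009 and 0.009 m and z of die_16 in the frame of die_vise between 0.012 and 0.019 m and (angle between the x axis of die_16 and the x axis of die_vise, either way round below 0.1 rad or angle between the x axis of die_16 and the y axis of die_vise, either way round below 0.1 rad) and contact force between the fingers and die_16 below 0.1 N and value of joint sliding_jaw between 0.094 and 0.104 m and velocity of joint sliding_jaw between -0.005 and 0.005 m/s and angle between amber_bottle's own z axis and vertical below 0.3 rad); the robot touches nothing.
It fails at once if the brown dye bottle is knocked over (angle between amber_bottle's own z axis and vertical above 0.5 rad).
It also fails if it takes over 112 s, if anything falls off the work surface, if the arm or the gripper's body presses on something with over 40 N, if the wrist force passes 120 N, or if a joint passes its speed limit or range.

## Robot

A 7-joint arm with a two-finger parallel gripper is mounted at the origin on the work surface; the furniture and walls round the work are solid. World frame = base frame: x ahead of the robot, y to its left, z up, the work surface at z = 0. Lengths are in m, angles in rad, forces in N, time in s.
With the tool pointing down it reaches from about 0.425 to 0.875 m from the base axis. Payload 4.7 kg.
Tool frame: the origin (TCP) lies between the finger pads; the fingertips stand 22 mm ahead of it and the grasp point (between the pads) lies 3 mm ahead of it; z points along the fingers, y is the line along which they close (so a half turn about z gives the same grasp; the last joint's range is limited). The gripper opens to 87 mm and grips with 3 to 60 N. Pads are 19 mm wide; open, the fingers measure 117 mm over their backs; the gripper's body (75 mm by 190 mm) begins 51 mm behind the grasp point.
Start: joints at [1.274, 0.321, -0.07, 1.45, 0.023, 1.371, -0.057], TCP at [0.199, -0.619, 0.245] pointing down, gripper open.
Joint ranges: [-2.86, 2.86], [-0.3, 2.09], [-1.38, 1.24], [0.06, 2.45], [-1.56, 4.7], [0.09, 2.05], [-2.69, 2.69]. Speed limits (rad/s): [2.57, 2.57, 3.14, 3.14, 3.14, 3.14, 3.14].

## Interface

Orientations are given as a rotation vector (axis times angle).
In Python, from bench import ctrl gives the robot as it stands. The module is installed in compiled form; this text tells all that it offers.
- The arm moves only by the tool send_rows, never from a script. Its argument "motion" is a list of rows, each an object with "claw": the opening, from -1 (shut) to 1 (fully open); "slide": the shift along the tool's x, y, z in mm, a list of three; "delta_rot": the turn, a rotation vector about the tool's x, y, z in rad, a list of three. In form: [{"claw": claw, "slide": [x, y, z], "delta_rot": [ax, ay, az]}, ...]. A call has 1 to 5 rows; each row is the pose to reach, as a shift and turn from the pose commanded when the call began, along the tool's axes at that moment; what a row does not reach only later rows make up. A row lasts 1/10 s, in which the tool goes at most 50 mm and 8.59 degrees, less where a joint would pass 70% of its speed; a pose out of reach is approached as far as the arm can. A call with a gripper value outside its range is refused whole. The fingers move at their own pace and stop on an object; "grip_force" is the grip in N (left out, the last holds). Time passes only in rows, so rows that repeat a pose let the fingers close. It gives the time, the measured TCP pose, the force, the opening and the grip force at its end, in the units of the state.
- ctrl.get_state(): the state, without advancing time (a new reading comes with each control period).
- ctrl.get_image(name): name is "scene" or "top"; returns a dict with "color" (420x560x3 uint8, blue, green, red), "fx", "fy", "cx", "cy" (pixels), "pose" (4x4, takes a point from camera to world coordinates). Camera axes: x right, y down, z forward; pixel columns grow to the right and rows downward; lengths in m; the calibration is good to about 2 mm. A picture is of the moment at which its call begins. There is no depth.
- ctrl.close_job(): hands the job in; it is judged then, once.
The state is a dict: "time": time; "joint_positions": joint angles; "qd": joint speeds; "joint_torque": joint torques, N m; "position": TCP position; "tool_rot": TCP orientation; "ft_force": force on the tool from outside, world axes, zero at the start; "torque": the same for the moment, N m; "grip_width": opening from 0.0 (shut) to 1.0 (fully open); "grip_force": force on a finger pad.
Only numpy, scipy, OpenCV 4.12 (cv2) and the standard library are available. Lean on these libraries where they do the work, as an engineer would, in place of code of your own. Each camera call takes 0.05 s, during which the arm holds its last target. There are 200 camera calls.

## Working session

There is one attempt and no reset: what is moved stays moved. The work goes in short steps, Python scripts to look and compute and a tool call to move; the robot and the scene stay as the last step left them, time stands still between calls to the robot, and variables do not carry over. Pictures are saved under pics/ and viewed, at most 14 in all, crops included, and the job is handed in when it is done.

Besides the shell and the picture viewer there is one more tool, called after "Request:" as a command line: name --argument value ..., lists and objects as JSON in quotes. send_rows: Moves the arm, as the interface text tells. Its arguments: {"type":"object","properties":{"motion":{"type":"array","items":{"type":"object","properties":{"claw":{"type":"number"},"slide":{"type":"array","items":{"type":"number"}},"delta_rot":{"type":"array","items":{"type":"number"}}}}},"grip_force":{"type":"number"}},"required":["motion"]}

```bash
mkdir -p pics
cat > h.py <<'E'
import numpy as np, cv2
from bench import ctrl
from scipy.spatial.transform import Rotation as R
def snap(n,f):
    d=ctrl.get_image(n); cv2.imwrite('pics/'+f,d['color']); return d
def ray(d,u,v,z):
    T=np.array(d['pose']); r=T[:3,:3]@np.array([(u-d['cx'])/d['fx'],(v-d['cy'])/d['fy'],1]); o=T[:3,3]
    return o+r*(z-o[2])/r[2]
def proj(d,p):
    T=np.array(d['pose']); c=T[:3,:3].T@(np.array(p)-T[:3,3]); return c[0]/c[2]*d['fx']+d['cx'],c[1]/c[2]*d['fy']+d['cy']
E
python3 - <<'E'
from h import *
import pickle
for n in('top','scene'):
    d=snap(n,n+'0.png'); pickle.dump(d,open(n+'0.pkl','wb')); print(np.round(d['pose'],3),d['fx'],d['cx'],d['cy'])
s=ctrl.get_state();print(s)
print(R.from_rotvec(s['tool_rot']).as_matrix().round(3))
E
```

```text
[[ 0.001 -0.995  0.096  0.432]
 [-1.     0.001  0.02  -0.351]
 [-0.02  -0.096 -0.995  0.939]
 [ 0.     0.     0.     1.   ]] 538.6730158744725 276.4497878304928 204.89648215829777
[[-0.694 -0.437  0.573  0.025]
 [-0.72   0.436 -0.54   0.117]
 [-0.014 -0.787 -0.617  0.592]
 [ 0.     0.     0.     1.   ]] 440.8497943283082 288.37450033479803 215.13509297730792
{'time': 0.1, 'joint_positions': array([ 1.27412515,  0.32174267, -0.07008241,  1.45153317,  0.0226109 ,
        1.37078621, -0.05690287]), 'qd': array([ 0.00244686, -0.0016954 , -0.00024865, -0.00109527, -0.00045318,
       -0.00094363,  0.00041996]), 'joint_torque': array([-8.78549781e-04, -4.92569268e+01, -4.06051520e-01, -3.13397348e+01,
       -6.41083787e-02,  3.94472305e-02,  9.78119397e-05]), 'position': array([ 0.19858078, -0.61845607,  0.24358481]), 'tool_rot': array([-3.10211297e+00, -4.85979895e-01,  5.67872472e-04]), 'ft_force': array([-0.38235485, -0.02765557,  0.08224714]), 'torque': array([ 0.003918  , -0.02016775, -0.02995047]), 'grip_force': 0.0, 'grip_width': 0.9999300049963822}
[[ 0.952  0.306 -0.001]
 [ 0.306 -0.952  0.002]
 [-0.    -0.002 -1.   ]]
```

View pics/top0.png

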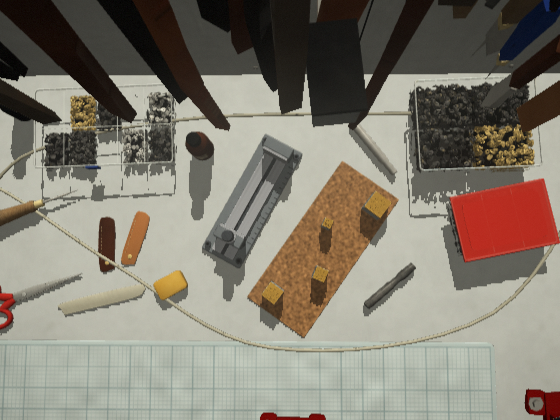

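View pics/scene0.png

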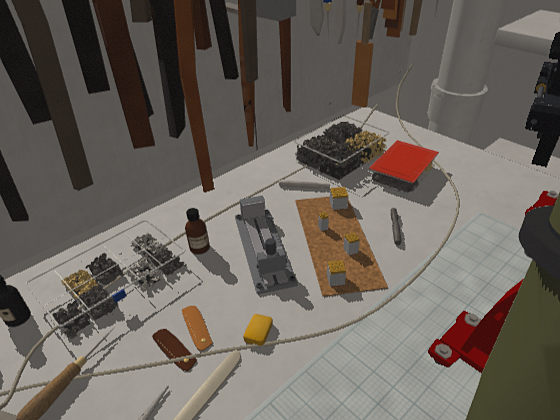

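The top view shows dies at about (376,205) for 34, (327,229) for 16, (319,278) for 22 and (272,293) for 28. The vise's fixed jaw is near (282,150), the knob near (227,237), and the bottle near (197,140), on the far side of the vise from the dies.

```bash
cat > det.py <<'E'
from h import *
import pickle
def dies(d,z,roi,hsvlo=(20,110,70),hsvhi=(32,255,255),minA=25):
    c=d['color']; m=cv2.inRange(cv2.cvtColor(c,cv2.COLOR_BGR2HSV),hsvlo,hsvhi)
    k=np.zeros_like(m); x0,y0,x1,y1=roi; k[y0:y1,x0:x1]=255; m&=k
    m=cv2.morphologyEx(m,cv2.MORPH_CLOSE,np.ones((3,3)))
    out=[]
    for t in cv2.findContours(m,cv2.RETR_EXTERNAL,cv2.CHAIN_APPROX_NONE)[0]:
        if cv2.contourArea(t)<minA: continue
        p=np.array([ray(d,u,v,z)[:2] for u,v in t[:,0]])*1000
        r=cv2.minAreaRect(p.astype(np.float32)); out.append((np.round(r[0],1),np.round(r[1],1),round(r[2],1),t[:,0].mean(0).round()))
    return m,out
E
python3 - <<'E'
from det import *
d=pickle.load(open('top0.pkl','rb'))
m,o=dies(d,.039,(240,160,420,340))
for x in o: print(x)
e=pickle.load(open('scene0.pkl','rb'))
m2,o2=dies(e,.039,(290,180,395,300))
for x in o2: print('s',x)
a=cv2.resize(d['color'][120:345,185:410],None,fx=2.6,fy=2.6,interpolation=cv2.INTER_CUBIC)
cv2.imwrite('pics/c1.png',a)
b=cv2.resize(d['color'][120:280,190:310],None,fx=3.7,fy=3.7,interpolation=cv2.INTER_CUBIC)
cv2.imwrite('pics/c2.png',b)
cv2.imwrite('pics/c3.png',np.hstack([cv2.resize(m[160:345,240:420],None,fx=2,fy=2),cv2.resize(m2[180:300,290:395],(378,370))]))
E
```

```text
(array([ 374.2, -325.8]), array([26.4, 24.7]), 53.0, array([272., 291.]))
(array([ 405.6, -405. ]), array([19.8, 19.3]), 71.1, array([320., 273.]))
s (array([ 372.5, -325.2]), array([26.4, 28.7]), 53.9, array([336., 266.]))
s (array([ 404. , -404.9]), array([20.9, 22.1]), 64.5, array([351., 237.]))
s (array([ 519.7, -501.1]), array([31. , 35.9]), 52.6, array([339., 192.]))
```

View pics/c1.png

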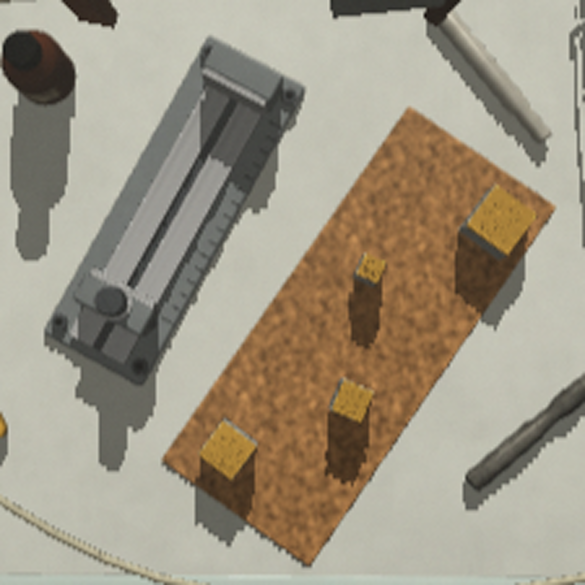

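View pics/c3.png

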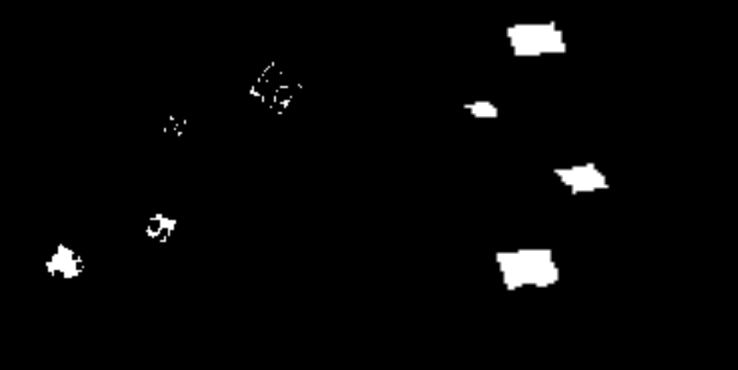

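View pics/c2.png

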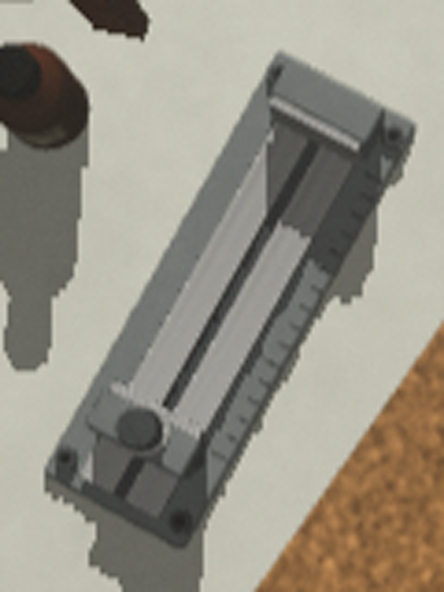

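The crops give clear top-face squares for all four dies, and the scene-view mask separates every one. The vise's slot runs from about (275,160) to (235,230) in top pixels. I'll refine the brass mask and zoom in on the vise corners.

Run:
```python
from det import *
d=pickle.load(open('top0.pkl','rb'))
e=pickle.load(open('scene0.pkl','rb'))
h=cv2.cvtColor(d['color'],cv2.COLOR_BGR2HSV)
for n,(u,v) in dict(b34=(377,205),b28=(272,292),b22=(319,274),cork=(340,190),cork2=(300,310)).items():
    q=h[v-4:v+5,u-4:u+5].reshape(-1,3); print(n,np.percentile(q,[10,50,90],axis=0).tolist())
m,o=dies(e,.039,(290,180,395,300),minA=8)
for x in o: print('s',x)
for lo in (17,18,19):
    m,o=dies(d,.039,(240,160,420,340),(lo,100,70),minA=12)
    for x in o: print(lo,x)
f=lambda u0,v0:cv2.resize(d['color'][v0:v0+60,u0:u0+40],(400,600),interpolation=cv2.INTER_CUBIC)
cv2.imwrite('pics/c4.png',np.hstack([f(200,210),f(262,128)]))
```

```text
b34 [[19.0, 166.0, 157.0], [19.0, 167.0, 169.0], [19.0, 169.0, 173.0]]
b28 [[19.0, 168.0, 158.0], [19.0, 170.0, 170.0], [20.0, 171.0, 176.0]]
b22 [[19.0, 171.0, 152.0], [19.0, 172.0, 166.0], [20.0, 174.0, 171.0]]
cork [[14.0, 135.0, 134.0], [15.0, 137.0, 146.0], [15.0, 139.0, 156.0]]
cork2 [[14.0, 143.0, 124.0], [15.0, 145.0, 142.0], [15.0, 147.0, 155.0]]
s (array([ 372.5, -325.2]), array([26.4, 28.7]), 53.9, array([336., 266.]))
s (array([ 404. , -404.9]), array([20.9, 22.1]), 64.5, array([351., 237.]))
s (array([ 487.5, -418.1]), array([12.4, 16.3]), 74.5, array([323., 215.]))
s (array([ 519.7, -501.1]), array([31. , 35.9]), 52.6, array([339., 192.]))
17 (array([ 374.1, -325.9]), array([28. , 30.6]), 52.9, array([272., 293.]))
17 (array([ 404.6, -405.3]), array([21.5, 22.6]), 67.0, array([320., 274.]))
17 (array([ 488.8, -418.2]), array([14.9, 15.8]), 63.2, array([327., 223.]))
17 (array([ 520.3, -501.9]), array([33.6, 34.2]), 52.7, array([378., 204.]))
18 (array([ 373.3, -325.6]), array([27.7, 27.2]), 53.0, array([272., 293.]))
18 (array([ 404.8, -405.2]), array([21.1, 22.6]), 67.7, array([320., 274.]))
18 (array([ 488.8, -418.2]), array([14.9, 15.8]), 63.3, array([327., 223.]))
18 (array([ 520.2, -501.9]), array([33.2, 33.8]), 53.6, array([378., 204.]))
19 (array([ 373.4, -325.8]), array([27.4, 26.6]), 53.5, array([272., 293.]))
19 (array([ 404.6, -405. ]), array([21. , 21.5]), 66.3, array([320., 274.]))
19 (array([ 489.3, -418. ]), array([14.1, 15. ]), 63.3, array([327., 223.]))
19 (array([ 520.3, -501.9]), array([33.2, 33.6]), 53.6, array([378., 204.]))
```

View pics/c4.png

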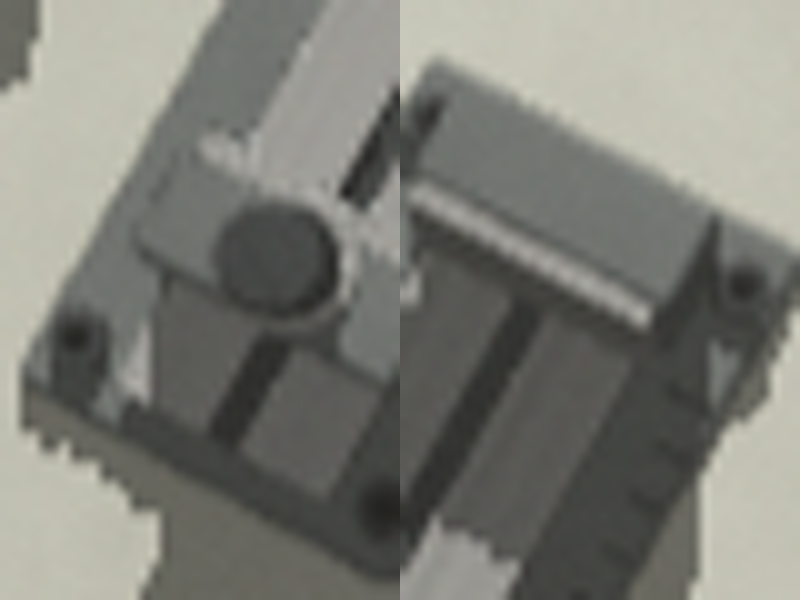

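The zoom shows the slot centre at panel points (530,310), (425,480), (375,145) and (250,385). The knob is centred at panel (277,258), and the fixed jaw top's front edge runs from (410,185) to (653,322). I'll ray-cast these and check the sizes.

Run:
```python
from det import *
d=pickle.load(open('top0.pkl','rb'))
L=lambda x,y:(x/10-.45+200,y/10-.45+210)
Rr=lambda x,y:((x-400)/10-.45+262,y/10-.45+128)
c2=lambda x,y:(x/3.7-.36+190,y/3.7-.36+120)
P=lambda p,z:ray(d,*p,z)[:2]*1000
slot=np.array([P(Rr(530,310),.016),P(Rr(425,480),.016),P(L(375,145),.016),P(L(250,385),.016)])
print('slot',slot.round(1))
vx,vy,x0,y0=cv2.fitLine(slot.astype(np.float32),cv2.DIST_L2,0,.01,.01).ravel()
yv=np.array([vx,vy]); yv*=np.sign(yv[0]); print('yaw of vise y deg',np.degrees(np.arctan2(yv[1],yv[0])))
xv=np.array([yv[1],-yv[0]]); o=np.array([x0,y0])
pts=dict(base_l=(L(25,365),.008),base_fl=(Rr(437,57),.008),base_fr=(c2(413,128),.008),base_nr=(c2(183,535),.008),
 jl=(Rr(410,185),.054),jr=(Rr(653,322),.054),jbr=(Rr(715,215),.054),knobtop=(L(277,258),.083),sjl=(L(140,240),.054),sjf=(L(197,150),.054),
 railnear=(L(115,400),.016),railr=(L(330,495),.016),facebot=(Rr(530,305),.016))
for k,(p,z) in pts.items():
    q=P(p,z); print(k,q.round(1),'across %.1f along %.1f'%((q-o)@xv,(q-o)@yv))
s=pickle.load(open('scene0.pkl','rb'))
print(o,yv)
h=cv2.resize(s['color'][185:305,225:305],None,fx=5,fy=5,interpolation=cv2.INTER_CUBIC); cv2.imwrite('pics/c5.png',h)
```

```text
slot [[ 602.3 -328.9]
 [ 572.5 -310.8]
 [ 488.4 -264.6]
 [ 447.3 -243.5]]
yaw of vise y deg -28.79418
base_l [ 450.8 -203.6] across -36.1 along -107.5
base_fl [ 649.  -312.3] across -36.3 along 118.5
base_fr [ 611.4 -375.5] across 37.3 along 116.0
base_nr [ 419.6 -268. ] across 35.4 along -103.8
jl [ 616.5 -309.8] across -22.9 along 88.9
jr [ 593.3 -350.3] across 23.9 along 88.0
jbr [ 611.3 -360.7] across 24.3 along 108.8
knobtop [ 466.3 -255.4] across 1.9 along -68.9
sjl [ 470.4 -229.6] across -22.8 along -77.8
sjf [ 485.3 -238.8] across -21.8 along -60.3
railnear [ 444.7 -220.4] across -18.4 along -104.8
railr [ 428.5 -257.4] across 21.9 along -101.1
facebot [ 603.2 -328.9] across 0.4 along 86.4
[ 527.6402  -286.98502] [ 0.8763556 -0.4816647]
```

View pics/c5.png

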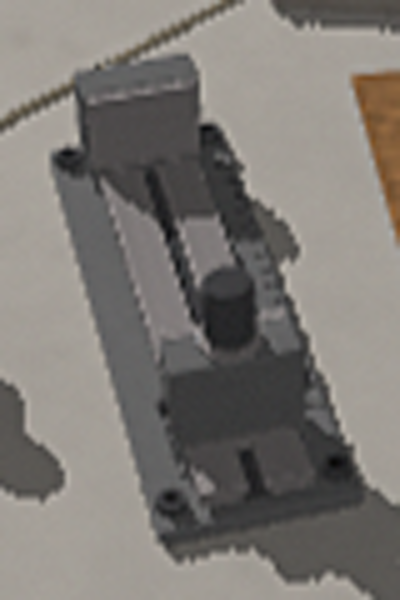

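The sizes agree: base about 74 × 223 mm, jaw about 47 mm, opening about 144 mm. The scene crop confirms the layout, with the fixed jaw at the far end and the slot and knob central. Next I'll build a move helper and check the bottle's position against the gripper body.

```bash
cat > to.py <<'E'
from h import *
import sys
TH=np.radians(-28.85); YV=np.array([np.cos(TH),np.sin(TH)]); XV=np.array([YV[1],-YV[0]]); XV=np.array([-np.sin(TH)*-1,-np.cos(TH)]) if 0 else XV
O=np.array([532.7,-290.2])
def vise(x,y): return O+x*XV+y*YV
def tov(p): return (np.array(p)[:2]-O)@XV,(np.array(p)[:2]-O)@YV
DIE={'34':(520.2,-501.6,-36.8),'28':(373.2,-325.6,-36.7),'22':(404.5,-405,-23.5),'16':(489,-418.2,-26.7)}
PLACE={'34':63,'28':29,'22':1,'16':-24}
def go(x,y,z,deg,s=None):
    s=s or ctrl.get_state(); R0=R.from_rotvec(s['tool_rot']); a=np.radians(deg)
    X=[np.cos(a),np.sin(a),0]; Z=[0,0,-1]; Y=np.cross(Z,X)
    Rt=R.from_matrix(np.array([X,Y,Z]).T)
    sl=R0.inv().apply(np.array([x,y,z])-np.array(s['position'])*1000)
    return sl.round(1).tolist(),(R0.inv()*Rt).as_rotvec().round(3).tolist()
E
cat > m.py <<'E'
from to import *
# usage: m.py die NAME z | vise x y z
a=sys.argv[1:]
if a[0]=='die': x,y,g=DIE[a[1]]; z=float(a[2])
else: (x,y),z,g=vise(float(a[1]),float(a[2])),float(a[3]),np.degrees(TH)
print(go(x,y,z,g)); s=ctrl.get_state(); print(s['time'],(s['position']*1000).round(1),s['ft_force'].round(1),s['grip_width'],s['grip_force'])
E
python3 - <<'E'
from to import *; import pickle
d=pickle.load(open('top0.pkl','rb'))
p=ray(d,25/2.6+184.7,45/2.6+119.7,.095)*1000; print('bottle',p,tov(p))
for k in DIE: print(k,tov(DIE[k]),vise(0,PLACE[k]))
E
python3 m.py die 34 150
```

```text
bottle [ 623.00578797 -202.38076019   95.        ] (np.float64(-120.49382452762298), np.float64(36.72318710512431))
34 (np.float64(191.1937647442023), np.float64(91.055775890048)) [ 587.88081403 -320.59864738]
28 (np.float64(107.96801705004586), np.float64(-122.62266223778146)) [ 558.10069217 -304.19302816]
22 (np.float64(162.41054040223023), np.float64(-56.89548634343119)) [ 533.57588594 -290.68251821]
16 (np.float64(133.1994458226389), np.float64(23.486115739770483)) [ 511.67873751 -278.6195629 ]
([342.0, -12.7, 93.6], [-0.002, 0.001, 0.953])
0.1 [ 198.6 -618.5  243.6] [-0.4 -0.   0.1] 0.9999300049963822 0.0
```

Request:
send_rows --motion '[{"claw": 1,"slide": [342,-12.7,93.6],"delta_rot": [0,0,0.953]},{"claw": 1,"slide": [342,-12.7,93.6],"delta_rot": [0,0,0.953]},{"claw": 1,"slide": [342,-12.7,93.6],"delta_rot": [0,0,0.953]},{"claw": 1,"slide": [342,-12.7,93.6],"delta_rot": [0,0,0.953]},{"claw": 1,"slide": [342,-12.7,93.6],"delta_rot": [0,0,0.953]}]'

```text
time: 0.6
position: [0.4237, -0.5369, 0.1785]
tool_rot: [-3.067, 0.679, 0.001]
ft_force: [0.2, -1.1, -0.1]
grip_width: 1.001
grip_force: 0.0
```

Request:
send_rows --motion '[{"claw": 1,"slide": [0,0,0],"delta_rot": [0,0,0]},{"claw": 1,"slide": [0,0,0],"delta_rot": [0,0,0]}]'

```text
time: 0.8
position: [0.4239, -0.5359, 0.178]
tool_rot: [-3.07, 0.661, 0.003]
ft_force: [-0.6, -0.6, 0.4]
grip_width: 1.0
grip_force: 0.0
```

```bash
python3 m.py die 34 38; python3 -c "
from to import *
print(ctrl.get_state()['tool_rot'], ctrl.get_state()['joint_positions'])"
```

```text
([73.9, -70.7, 140.0], [-0.001, 0.002, 0.218])
0.8 [ 423.9 -535.9  178. ] [-0.6 -0.6  0.4] 1.0000289965985873 0.0
[-3.06963440e+00  6.60809703e-01  2.93828579e-03] [ 0.91508196  0.42786495 -0.07034254  1.44086838  0.03027374  1.27639912
 -1.15266713]
```

Request:
send_rows --motion '[{"claw": 1,"slide": [73.9,-70.7,60],"delta_rot": [0,0,0.218]},{"claw": 1,"slide": [73.9,-70.7,60],"delta_rot": [0,0,0.218]},{"claw": 1,"slide": [73.9,-70.7,60],"delta_rot": [0,0,0.218]},{"claw": 1,"slide": [73.9,-70.7,60],"delta_rot": [0,0,0.218]}]'

```text
time: 1.2
position: [0.52, -0.5019, 0.1169]
tool_rot: [-2.978, 0.991, 0.005]
ft_force: [-0.6, 1.1, -0.9]
grip_width: 1.0
grip_force: 0.0
```

Request:
send_rows --motion '[{"claw": 1,"slide": [0,0,0],"delta_rot": [0,0,0]},{"claw": 1,"slide": [0,0,0],"delta_rot": [0,0,0]}]'

```text
time: 1.4
position: [0.5164, -0.5074, 0.121]
tool_rot: [2.974, -1.003, 0.001]
ft_force: [-0.5, 0.2, -0.5]
grip_width: 0.999
grip_force: 0.0
```

```bash
python3 m.py die 34 38
```

```text
([-0.6, -7.1, 83.0], [0.003, -0.002, -0.008])
1.4 [ 516.4 -507.4  121. ] [-0.5  0.2 -0.5] 0.9990483798281636 0.0
```

Request:
send_rows --motion '[{"claw": 1,"slide": [-0.6,-7.1,40],"delta_rot": [0,0,-0.008]},{"claw": 1,"slide": [-0.6,-7.1,76],"delta_rot": [0,0,-0.008]},{"claw": 1,"slide": [-0.6,-7.1,76],"delta_rot": [0,0,-0.008]},{"claw": 1,"slide": [-0.6,-7.1,76],"delta_rot": [0,0,-0.008]},{"claw": 1,"slide": [-0.6,-7.1,76],"delta_rot": [0,0,-0.008]}]'

```text
time: 1.9
position: [0.5233, -0.5006, 0.0468]
tool_rot: [2.979, -0.988, 0.006]
ft_force: [-0.0, 0.5, 0.9]
grip_width: 0.997
grip_force: 0.0
```

```bash
python3 m.py die 34 38
```

```text
([-1.9, 2.6, 8.8], [0.001, -0.005, 0.002])
1.9 [ 523.3 -500.6   46.8] [-0.   0.5  0.9] 0.9969186680905581 0.0
```

Request:
send_rows --motion '[{"claw": 1,"slide": [-1.9,2.6,8.8],"delta_rot": [0,0,0]},{"claw": 1,"slide": [-1.9,2.6,8.8],"delta_rot": [0,0,0]},{"claw": 1,"slide": [-1.9,2.6,8.8],"delta_rot": [0,0,0]}]' --grip_force 25

```text
time: 2.2
position: [0.5195, -0.4995, 0.035]
tool_rot: [2.982, -0.987, 0.0]
ft_force: [-0.6, 0.1, 0.6]
grip_width: 1.001
grip_force: 0.0
```

```bash
python3 m.py die 34 38
```

```text
([1.9, 1.3, -3.0], [0.0, -0.0, 0.003])
2.2 [ 519.5 -499.5   35. ] [-0.6  0.1  0.6] 1.000602579269377 0.0
```

Request:
send_rows --motion '[{"claw": 1,"slide": [0,0,0],"delta_rot": [0,0,0]},{"claw": 1,"slide": [0,0,0],"delta_rot": [0,0,0]},{"claw": 1,"slide": [0,0,0],"delta_rot": [0,0,0]}]'

```text
time: 2.5
position: [0.5199, -0.4992, 0.0348]
tool_rot: [2.983, -0.987, 0.0]
ft_force: [-0.5, -0.6, -0.0]
grip_width: 1.003
grip_force: 0.0
```

Request:
send_rows --motion '[{"claw": 1,"slide": [0,0,0],"delta_rot": [0,0,0]}]'

```text
time: 2.6
position: [0.5198, -0.4992, 0.0347]
tool_rot: [2.983, -0.987, 0.0]
ft_force: [-0.0, -0.1, 0.0]
grip_width: 1.001
grip_force: 0.0
```

Request:
send_rows --motion '[{"claw": 1,"slide": [0,0,0],"delta_rot": [0,0,0]}]'

```text
time: 2.7
position: [0.5198, -0.4992, 0.0347]
tool_rot: [2.983, -0.987, 0.0]
ft_force: [-0.1, -0.3, -0.1]
grip_width: 0.996
grip_force: 0.0
```

```bash
python3 m.py die 34 38
```

```text
([1.8, 1.7, -3.3], [0.0, -0.0, 0.003])
2.7 [ 519.8 -499.2   34.7] [-0.1 -0.3 -0.1] 0.9961583577813988 0.0
```

Request:
send_rows --motion '[{"claw": 1,"slide": [1.8,1.7,-3.3],"delta_rot": [0,0,0]},{"claw": 1,"slide": [1.8,1.7,-3.3],"delta_rot": [0,0,0]},{"claw": 1,"slide": [1.8,1.7,-3.3],"delta_rot": [0,0,0]},{"claw": -1,"slide": [1.8,1.7,-3.3],"delta_rot": [0,0,0]},{"claw": -1,"slide": [1.8,1.7,-3.3],"delta_rot": [0,0,0]}]'

```text
time: 3.2
position: [0.5201, -0.5015, 0.0379]
tool_rot: [-2.983, 0.987, 0.0]
ft_force: [0.1, 0.1, 0.0]
grip_width: 0.895
grip_force: 0.0
```

Request:
send_rows --motion '[{"claw": -1,"slide": [0,0,0],"delta_rot": [0,0,0]},{"claw": -1,"slide": [0,0,0],"delta_rot": [0,0,0]},{"claw": -1,"slide": [0,0,0],"delta_rot": [0,0,0]},{"claw": -1,"slide": [0,0,0],"delta_rot": [0,0,0]}]'

```text
time: 3.6
position: [0.5202, -0.5016, 0.038]
tool_rot: [2.983, -0.987, -0.0]
ft_force: [0.1, -0.2, 0.2]
grip_width: 0.536
grip_force: 0.0
```

```bash
python3 m.py die 34 140
```

```text
([0.0, -0.0, -102.0], [0.0, 0.0, 0.003])
3.6 [ 520.2 -501.6   38. ] [ 0.1 -0.2  0.2] 0.5360588758096386 0.0
```

Request:
send_rows --motion '[{"claw": -1,"slide": [0,0,0],"delta_rot": [0,0,0]},{"claw": -1,"slide": [0,0,0],"delta_rot": [0,0,0]},{"claw": -1,"slide": [0,0,0],"delta_rot": [0,0,0]},{"claw": -1,"slide": [0,0,0],"delta_rot": [0,0,0]}]'

```text
time: 4.0
position: [0.5202, -0.5016, 0.038]
tool_rot: [2.983, -0.987, 0.0]
ft_force: [-0.8, -0.8, 0.7]
grip_width: 0.39
grip_force: 25.0
```

Request:
send_rows --motion '[{"claw": -1,"slide": [0,0,-25],"delta_rot": [0,0,0]},{"claw": -1,"slide": [0,0,-50],"delta_rot": [0,0,0]},{"claw": -1,"slide": [0,0,-75],"delta_rot": [0,0,0]},{"claw": -1,"slide": [0,0,-102],"delta_rot": [0,0,0]},{"claw": -1,"slide": [0,0,-102],"delta_rot": [0,0,0]}]'

```text
time: 4.5
position: [0.5221, -0.5034, 0.1449]
tool_rot: [2.979, -0.986, 0.012]
ft_force: [0.2, -0.8, 0.1]
grip_width: 0.391
grip_force: 25.0
```

Request:
send_rows --motion '[{"claw": -1,"slide": [0,0,0],"delta_rot": [0,0,0]},{"claw": -1,"slide": [0,0,0],"delta_rot": [0,0,0]},{"claw": -1,"slide": [0,0,0],"delta_rot": [0,0,0]}]'

```text
time: 4.8
position: [0.5193, -0.5009, 0.1377]
tool_rot: [-2.981, 0.986, 0.005]
ft_force: [0.2, -0.1, -1.4]
grip_width: 0.391
grip_force: 25.0
```

```bash
python3 m.py vise 0 63 140
```

```text
([-52.5, -185.6, -2.0], [-0.0, 0.003, -0.135])
4.8 [ 519.3 -500.9  137.7] [ 0.2 -0.1 -1.4] 0.3911085386772107 24.992861612699926
```

Request:
send_rows --motion '[{"claw": -1,"slide": [-10.5,-37,-2],"delta_rot": [0,0,-0.027]},{"claw": -1,"slide": [-21,-74,-2],"delta_rot": [0,0,-0.054]},{"claw": -1,"slide": [-31.5,-111,-2],"delta_rot": [0,0,-0.081]},{"claw": -1,"slide": [-42,-149,-2],"delta_rot": [0,0,-0.108]},{"claw": -1,"slide": [-52.5,-185.6,-2],"delta_rot": [0,0,-0.135]}]'

```text
time: 5.3
position: [0.5887, -0.3194, 0.1407]
tool_rot: [-3.042, 0.781, 0.003]
ft_force: [0.6, -0.0, -0.9]
grip_width: 0.383
grip_force: 25.0
```

Request:
send_rows --motion '[{"claw": -1,"slide": [0,0,0],"delta_rot": [0,0,0]},{"claw": -1,"slide": [0,0,0],"delta_rot": [0,0,0]},{"claw": -1,"slide": [0,0,0],"delta_rot": [0,0,0]},{"claw": -1,"slide": [0,0,0],"delta_rot": [0,0,0]},{"claw": -1,"slide": [0,0,0],"delta_rot": [0,0,0]}]'

```text
time: 5.8
position: [0.5879, -0.3229, 0.1417]
tool_rot: [3.041, -0.787, -0.001]
ft_force: [-0.5, -0.6, -1.7]
grip_width: 0.391
grip_force: 25.0
```

```bash
python3 m.py vise 0 63 65; python3 -c "
from h import *; import pickle
d=snap('top','t1.png'); pickle.dump(d,open('t1.pkl','wb'))
a=cv2.resize(d['color'][110:270,190:310],None,fx=3.7,fy=3.7,interpolation=cv2.INTER_CUBIC)
e=snap('scene','s1.png'); b=cv2.resize(e['color'][150:310,170:260+50],(400,457))
b=cv2.copyMakeBorder(b,0,a.shape[0]-457,0,0,cv2.BORDER_CONSTANT)[:,:350]
cv2.imwrite('pics/c6.png',np.hstack([a,b]))"
```

```text
([-1.1, -2.0, 76.7], [0.001, 0.0, -0.003])
5.8 [ 587.9 -322.9  141.7] [-0.5 -0.6 -1.7] 0.390690019207676 24.992927787825465
```

View pics/c6.png

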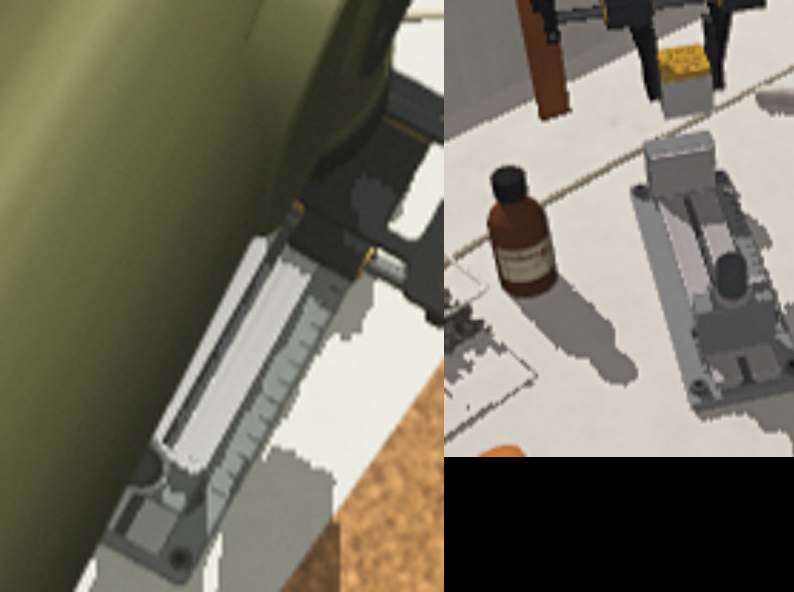

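The die is held upright above the vise and the bottle stands clear. The arm blocks the top camera, but the scene view works.

Request:
send_rows --motion '[{"claw": -1,"slide": [-1.1,-2,30],"delta_rot": [0,0,0]},{"claw": -1,"slide": [-1.1,-2,60],"delta_rot": [0,0,0]},{"claw": -1,"slide": [-1.1,-2,76.7],"delta_rot": [0,0,0]},{"claw": -1,"slide": [-1.1,-2,76.7],"delta_rot": [0,0,0]},{"claw": -1,"slide": [-1.1,-2,76.7],"delta_rot": [0,0,0]}]'

```text
time: 6.4
position: [0.5883, -0.3192, 0.065]
tool_rot: [-3.042, 0.784, 0.001]
ft_force: [-1.1, 0.3, -1.2]
grip_width: 0.388
grip_force: 25.0
```

Request:
send_rows --motion '[{"claw": -1,"slide": [0,0,0],"delta_rot": [0,0,0]},{"claw": -1,"slide": [0,0,0],"delta_rot": [0,0,0]},{"claw": -1,"slide": [0,0,0],"delta_rot": [0,0,0]},{"claw": -1,"slide": [0,0,0],"delta_rot": [0,0,0]}]'

```text
time: 6.8
position: [0.5891, -0.3195, 0.0658]
tool_rot: [3.042, -0.784, 0.002]
ft_force: [-0.5, 0.6, -0.3]
grip_width: 0.39
grip_force: 25.0
```

```bash
python3 m.py vise 0 63 52; python3 -c "
from h import *
from to import *
e=snap('scene','s2.png')
u,v=proj(e,[.5879,-.3206,.05]);u,v=int(u),int(v);print(u,v)
cv2.imwrite('pics/c7.png',cv2.resize(e['color'][v-45:v+45,u-55:u+55],None,fx=6,fy=6,interpolation=cv2.INTER_CUBIC))"
```

```text
([-0.5, 1.6, 13.8], [0.0, -0.001, -0.001])
6.8 [ 589.1 -319.5   65.8] [-0.5  0.6 -0.3] 0.3895849499531978 24.999898726144636
254 210
```

View pics/c7.png

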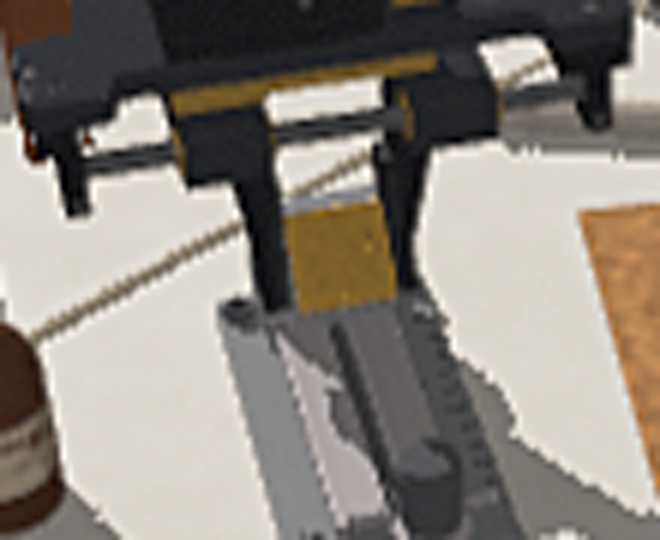

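The die is between the fingers above the fixed-jaw end, but its brass area looks tall (panel 285–395 × 205–310). I'll check whether it has tilted by projecting the expected corners.

Run:
```python
from to import *
e=ctrl.get_image('scene')
c=tov([589.1,-319.5]);print(c)
for n,pts in dict(die=[(c[0]+a,c[1]+b,z) for z in(67.8,31.8) for a,b in((-17,17),(17,17),(17,-17),(-17,-17))],jaw=[(-25,82,54),(25,82,54),(-25,105,54),(25,105,54)]).items():
    for x,y,z in pts:
        p=vise(x,y)/1000; u,v=proj(e,[p[0],p[1],z/1000]); print(n,round((u-199)*6),round((v-165)*6))
h=cv2.cvtColor(e['color'],cv2.COLOR_BGR2HSV)
for v in range(194,226,2): print(v,h[v,199+340//6].tolist(),e['color'][v,199+340//6].tolist())
```

```text
(np.float64(-1.5505692246795115), np.float64(63.53775047229383))
die 267 209
die 365 192
die 387 250
die 285 268
die 275 293
die 371 276
die 392 335
die 293 353
jaw 250 242
jaw 394 218
jaw 238 204
jaw 379 181
194 [18, 26, 167] [150, 160, 167]
196 [14, 16, 210] [197, 203, 210]
198 [17, 53, 164] [130, 149, 164]
200 [19, 183, 117] [33, 87, 117]
202 [20, 171, 121] [40, 93, 121]
204 [19, 173, 121] [39, 92, 121]
206 [20, 171, 125] [41, 96, 125]
208 [20, 172, 123] [40, 94, 123]
210 [19, 168, 123] [42, 93, 123]
212 [19, 165, 125] [44, 95, 125]
214 [20, 180, 129] [38, 99, 129]
216 [19, 70, 105] [76, 94, 105]
218 [0, 6, 80] [78, 78, 80]
220 [110, 15, 52] [52, 50, 49]
222 [110, 15, 51] [51, 49, 48]
224 [150, 4, 58] [58, 57, 58]
```

My jaw clearance was too tight: the die's far edge caught on the fixed jaw and it rolled about 50° in the grip. I'll lift it and measure the tilt. Then I can lean the tool to stand the die back on the mat, regrip it and place it with more clearance.

Request:
send_rows --motion '[{"claw": -1,"slide": [0,0,-30],"delta_rot": [0,0,0]},{"claw": -1,"slide": [-20,20,-60],"delta_rot": [0,0,0]},{"claw": -1,"slide": [-40,50,-100],"delta_rot": [0,0,0]},{"claw": -1,"slide": [-40,70,-100],"delta_rot": [0,0,0]},{"claw": -1,"slide": [-40,70,-100],"delta_rot": [0,0,0]}]'

```text
time: 7.4
position: [0.5177, -0.3661, 0.1677]
tool_rot: [3.035, -0.792, 0.005]
ft_force: [-0.9, -0.3, -2.8]
grip_width: 0.39
grip_force: 25.0
```

Request:
send_rows --motion '[{"claw": -1,"slide": [0,0,0],"delta_rot": [0,0,0]},{"claw": -1,"slide": [0,0,0],"delta_rot": [0,0,0]},{"claw": -1,"slide": [0,0,0],"delta_rot": [0,0,0]},{"claw": -1,"slide": [0,0,0],"delta_rot": [0,0,0]}]'

```text
time: 7.8
position: [0.5204, -0.3599, 0.1645]
tool_rot: [-3.042, 0.78, 0.002]
ft_force: [0.4, -1.6, -1.7]
grip_width: 0.389
grip_force: 25.0
```

```bash
python3 -c "
from h import *
from to import *
s=ctrl.get_state(); p=s['position'];print(p,s['joint_positions'].round(2),s['ft_force'])
e=ctrl.get_image('scene')
u,v=proj(e,p);u,v=int(u),int(v);print(u,v)
u-=0;v+=10
cv2.imwrite('pics/c8.png',cv2.resize(e['color'][v-35:v+35,u-40:u+40],None,fx=8,fy=8,interpolation=cv2.INTER_CUBIC)); print(u-40,v-35)"
```

```text
[ 0.52043412 -0.35986199  0.16452829] [ 0.67  0.34 -0.13  1.59  0.05  1.21 -1.54] [ 0.41572867 -1.61742043 -1.72248072]
291 167
251 142
```

View pics/c8.png

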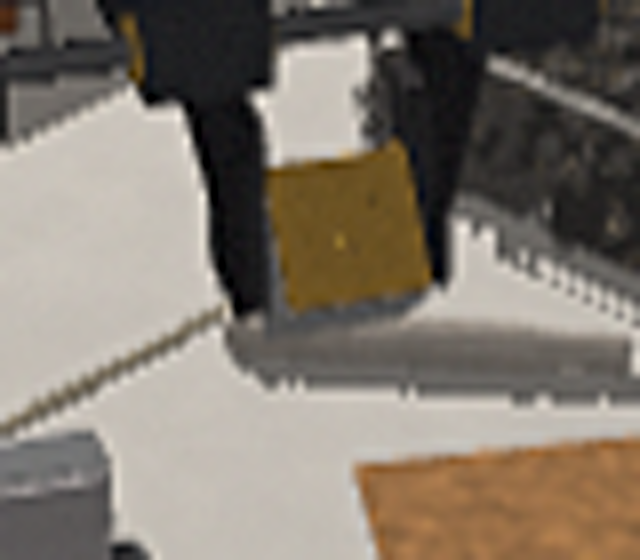

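The brass corners at (267,170), (402,140), (432,283) and (290,312), with a thin front side below, put the tilt at about 50° towards the robot. I'll turn the tool half round so the corrective lean is towards the robot, which is the wrist's easy direction.

Request:
send_rows --motion '[{"claw": -1,"slide": [13,25,0],"delta_rot": [0,0,-0.149]},{"claw": -1,"slide": [26,50,0],"delta_rot": [0,0,-0.298]},{"claw": -1,"slide": [40,75,0],"delta_rot": [0,0,-0.447]},{"claw": -1,"slide": [54,100,0],"delta_rot": [0,0,-0.596]},{"claw": -1,"slide": [68,123,0],"delta_rot": [0,0,-0.745]}]'

```text
time: 8.35
position: [0.52, -0.5027, 0.1649]
tool_rot: [-3.118, -0.387, 0.001]
ft_force: [-0.9, 0.1, -0.8]
grip_width: 0.388
grip_force: 25.0
```

Request:
send_rows --motion '[{"claw": -1,"slide": [0,0,0],"delta_rot": [0,0,-0.149]},{"claw": -1,"slide": [0,0,0],"delta_rot": [0,0,-0.298]},{"claw": -1,"slide": [0,0,0],"delta_rot": [0,0,-0.447]},{"claw": -1,"slide": [0,0,0],"delta_rot": [0,0,-0.596]},{"claw": -1,"slide": [0,0,0],"delta_rot": [0,0,-0.745]}]'

```text
time: 8.85
position: [0.5203, -0.5013, 0.1648]
tool_rot: [-2.762, -1.496, 0.0]
ft_force: [-0.3, -0.1, -2.5]
grip_width: 0.39
grip_force: 25.0
```

Request:
send_rows --motion '[{"claw": -1,"slide": [0,0,0],"delta_rot": [0,0,-0.149]},{"claw": -1,"slide": [0,0,0],"delta_rot": [0,0,-0.298]},{"claw": -1,"slide": [0,0,0],"delta_rot": [0,0,-0.447]},{"claw": -1,"slide": [0,0,0],"delta_rot": [0,0,-0.596]},{"claw": -1,"slide": [0,0,0],"delta_rot": [0,0,-0.745]}]'

```text
time: 9.35
position: [0.5202, -0.5014, 0.1649]
tool_rot: [-2.029, -2.398, -0.0]
ft_force: [0.7, -0.3, -1.2]
grip_width: 0.391
grip_force: 25.0
```

Request:
send_rows --motion '[{"claw": -1,"slide": [0,0,0],"delta_rot": [0,0,-0.149]},{"claw": -1,"slide": [0,0,0],"delta_rot": [0,0,-0.298]},{"claw": -1,"slide": [0,0,0],"delta_rot": [0,0,-0.447]},{"claw": -1,"slide": [0,0,0],"delta_rot": [0,0,-0.596]},{"claw": -1,"slide": [0,0,0],"delta_rot": [0,0,-0.745]}]'

```text
time: 9.85
position: [0.5201, -0.5014, 0.1649]
tool_rot: [-1.017, -2.972, -0.0]
ft_force: [-0.2, 0.6, -0.9]
grip_width: 0.386
grip_force: 25.0
```

```bash
python3 -c "
from to import *
s=ctrl.get_state(); print(s['time'],s['position'],s['joint_positions'].round(2)); print(R.from_rotvec(s['tool_rot']).as_matrix().round(3))
print(go(520,-500,165,180-37))"
```

```text
9.85 [ 0.5201403  -0.50141743  0.16489992] [ 1.12  0.58 -0.59  1.33  0.32  1.33  1.45]
[[-0.79   0.613 -0.   ]
 [ 0.613  0.79   0.   ]
 [ 0.001  0.    -1.   ]]
([1.0, 1.0, -0.1], [0.0, -0.001, -0.014])
```

Request:
send_rows --motion '[{"claw": -1,"slide": [0,0,0],"delta_rot": [0,-0.145,0]},{"claw": -1,"slide": [0,0,0],"delta_rot": [0,-0.29,0]},{"claw": -1,"slide": [0,0,0],"delta_rot": [0,-0.435,0]},{"claw": -1,"slide": [0,0,0],"delta_rot": [0,-0.58,0]},{"claw": -1,"slide": [0,0,0],"delta_rot": [0,-0.725,0]}]'

```text
time: 10.35
position: [0.5197, -0.5014, 0.1661]
tool_rot: [0.796, 2.304, -0.304]
ft_force: [0.4, -0.3, -1.9]
grip_width: 0.387
grip_force: 25.0
```

Request:
send_rows --motion '[{"claw": -1,"slide": [0,0,0],"delta_rot": [0,-0.145,0]},{"claw": -1,"slide": [0,0,0],"delta_rot": [0,-0.145,0]},{"claw": -1,"slide": [0,0,0],"delta_rot": [0,-0.145,0]},{"claw": -1,"slide": [0,0,0],"delta_rot": [0,-0.145,0]}]'

```text
time: 10.75
position: [0.5173, -0.5065, 0.1649]
tool_rot: [0.764, 2.184, -0.36]
ft_force: [0.2, -0.3, -1.7]
grip_width: 0.39
grip_force: 25.0
```

```bash
python3 -c "
from to import *
s=ctrl.get_state(); p=s['position']; print(s['time'],p,s['joint_positions'].round(2)); M=R.from_rotvec(s['tool_rot']).as_matrix();print(M.round(3))
e=ctrl.get_image('scene'); g=p+M[:,2]*.003
u,v=proj(e,g);u,v=int(u),int(v);print(u,v)
a=cv2.resize(e['color'][v-35:v+35,u-40:u+40],None,fx=8,fy=8,interpolation=cv2.INTER_CUBIC); print(u-40,v-35)
cv2.imwrite('pics/c9.png',a)"
```

```text
10.75 [ 0.51729392 -0.50648601  0.16485609] [ 1.63  0.24 -0.93  2.08  1.11  0.11  0.64]
[[-0.516  0.627  0.584]
 [ 0.406  0.779 -0.477]
 [-0.754 -0.01  -0.657]]
344 140
304 105
```

View pics/c9.png

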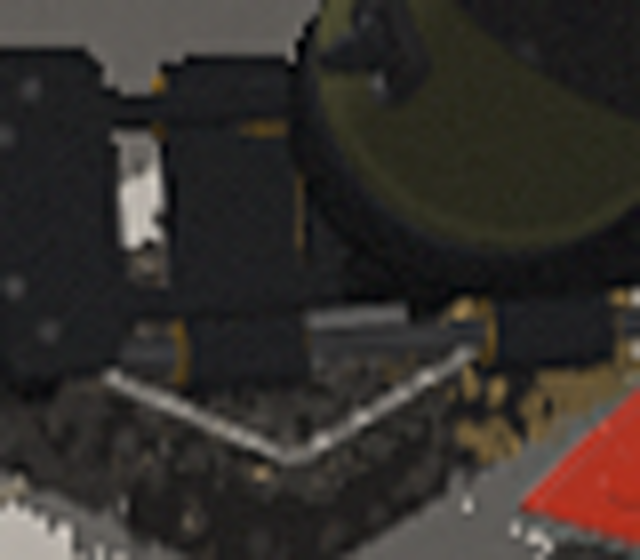

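The hand hides the die from the scene camera. The tool has leaned 49° with joint 6 near its limit, so I'll back off to about 42°. The remaining tilt settles by itself on release.

```bash
cat >> to.py <<'E'
def lean(x,y,z,deg,L):
    s=ctrl.get_state(); R0=R.from_rotvec(s['tool_rot']); a=np.radians(deg)
    X=[np.cos(a),np.sin(a),0]; Z=[0,0,-1]; Y=np.cross(Z,X)
    Rt=R.from_matrix(np.array([X,Y,Z]).T)*R.from_rotvec([0,-L,0])
    return R0.inv().apply(np.array([x,y,z])-s['position']*1000).round(1).tolist(),(R0.inv()*Rt).as_rotvec().round(3).tolist()
E
python3 -c "
from to import *
print(lean(520,-501.5,70,142,.73))"
```

```text
([70.8, 4.9, 61.5], [-0.014, 0.124, -0.001])
```

Request:
send_rows --motion '[{"claw": -1,"slide": [14,1,12.3],"delta_rot": [0,0.124,0]},{"claw": -1,"slide": [28,2,24.6],"delta_rot": [0,0.124,0]},{"claw": -1,"slide": [42,3,36.9],"delta_rot": [0,0.124,0]},{"claw": -1,"slide": [56,4,49.2],"delta_rot": [-0.014,0.124,0]},{"claw": -1,"slide": [70.8,4.9,61.5],"delta_rot": [-0.014,0.124,0]}]'

```text
time: 11.3
position: [0.5192, -0.5042, 0.07]
tool_rot: [0.801, 2.301, -0.304]
ft_force: [-0.3, 0.1, -2.0]
grip_width: 0.386
grip_force: 25.0
```

Request:
send_rows --motion '[{"claw": -1,"slide": [0,0,0],"delta_rot": [0,0,0]},{"claw": -1,"slide": [0,0,0],"delta_rot": [0,0,0]},{"claw": -1,"slide": [0,0,0],"delta_rot": [0,0,0]},{"claw": -1,"slide": [0,0,0],"delta_rot": [0,0,0]}]'

```text
time: 11.7
position: [0.5207, -0.504, 0.0729]
tool_rot: [0.797, 2.299, -0.305]
ft_force: [0.0, 0.8, -1.0]
grip_width: 0.388
grip_force: 25.0
```

```bash
python3 -c "
from to import *
s=ctrl.get_state();print(s['position'],s['joint_positions'].round(2),s['ft_force'].round(1),s['tool_rot'])
print(lean(520,-501.5,37,142,.73))
e=ctrl.get_image('top')
u,v=proj(e,s['position']);u,v=int(u),int(v)
cv2.imwrite('pics/c10.png',cv2.resize(e['color'][v-40:v+40,u-50:u+50],None,fx=6,fy=6,interpolation=cv2.INTER_CUBIC))"
```

```text
[ 0.52065889 -0.50396698  0.07286467] [ 1.42  0.39 -0.73  2.05  1.25  0.16  0.54] [ 0.   0.8 -1. ] [ 0.796885    2.29858065 -0.30526323]
([25.5, 1.5, 25.3], [-0.003, 0.002, -0.003])
```

View pics/c10.png

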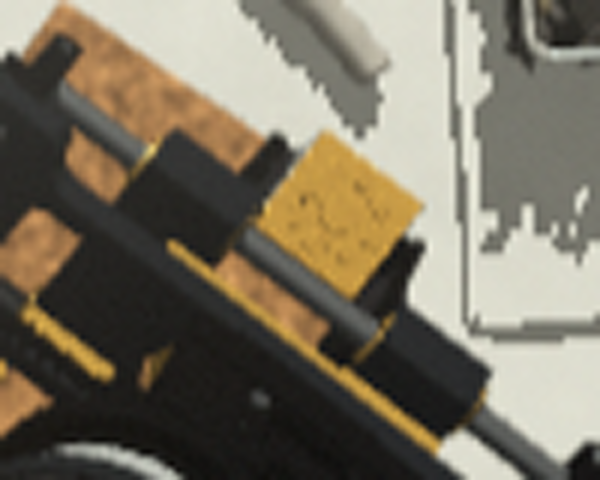

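The top view shows the brass face nearly square to the vertical, so the die is almost upright. Lowering to the mat.

Request:
send_rows --motion '[{"claw": -1,"slide": [8,0.5,8],"delta_rot": [0,0,0]},{"claw": -1,"slide": [16,1,16],"delta_rot": [0,0,0]},{"claw": -1,"slide": [23,1.5,23],"delta_rot": [0,0,0]},{"claw": -1,"slide": [23,1.5,23],"delta_rot": [0,0,0]},{"claw": -1,"slide": [23,1.5,23],"delta_rot": [0,0,0]}]'

```text
time: 12.25
position: [0.5196, -0.5014, 0.0393]
tool_rot: [0.798, 2.3, -0.304]
ft_force: [0.1, 1.1, -1.1]
grip_width: 0.388
grip_force: 25.0
```

Request:
send_rows --motion '[{"claw": -1,"slide": [0,0,0],"delta_rot": [0,0,0]},{"claw": -1,"slide": [0,0,0],"delta_rot": [0,0,0]},{"claw": -1,"slide": [0,0,0],"delta_rot": [0,0,0]},{"claw": -1,"slide": [0,0,0],"delta_rot": [0,0,0]}]'

```text
time: 12.65
position: [0.5195, -0.5013, 0.0391]
tool_rot: [0.798, 2.3, -0.305]
ft_force: [0.3, -0.7, -1.5]
grip_width: 0.389
grip_force: 25.0
```

Request:
send_rows --motion '[{"claw": -1,"slide": [1,0,1],"delta_rot": [0,0,0]},{"claw": -1,"slide": [1,0,1],"delta_rot": [0,0,0]},{"claw": -1,"slide": [1,0,1],"delta_rot": [0,0,0]}]'

```text
time: 12.95
position: [0.5193, -0.501, 0.0372]
tool_rot: [0.798, 2.301, -0.304]
ft_force: [0.1, -0.4, -0.2]
grip_width: 0.39
grip_force: 25.0
```

Request:
send_rows --motion '[{"claw": -1,"slide": [1,0,1],"delta_rot": [0,0,0]},{"claw": -1,"slide": [1,0,1],"delta_rot": [0,0,0]},{"claw": -1,"slide": [1,0,1],"delta_rot": [0,0,0]}]'

```text
time: 13.25
position: [0.5193, -0.501, 0.0358]
tool_rot: [0.798, 2.301, -0.304]
ft_force: [-0.0, -0.3, -1.3]
grip_width: 0.387
grip_force: 25.0
```

Request:
send_rows --motion '[{"claw": -1,"slide": [1,0,1],"delta_rot": [0,0,0]},{"claw": -1,"slide": [1,0,1],"delta_rot": [0,0,0]},{"claw": -1,"slide": [1,0,1],"delta_rot": [0,0,0]}]'

```text
time: 13.55
position: [0.5192, -0.501, 0.0344]
tool_rot: [0.798, 2.301, -0.304]
ft_force: [0.3, -0.3, -0.9]
grip_width: 0.388
grip_force: 25.0
```

Request:
send_rows --motion '[{"claw": -1,"slide": [1,0,1],"delta_rot": [0,0,0]},{"claw": -1,"slide": [1,0,1],"delta_rot": [0,0,0]},{"claw": -1,"slide": [1,0,1],"delta_rot": [0,0,0]}]'

```text
time: 13.85
position: [0.5192, -0.5009, 0.033]
tool_rot: [0.798, 2.301, -0.304]
ft_force: [0.6, 0.6, -2.3]
grip_width: 0.385
grip_force: 25.0
```

Request:
send_rows --motion '[{"claw": -1,"slide": [1,0,1],"delta_rot": [0,0,0]},{"claw": -1,"slide": [1,0,1],"delta_rot": [0,0,0]},{"claw": -1,"slide": [1,0,1],"delta_rot": [0,0,0]}]'

```text
time: 14.15
position: [0.5191, -0.5008, 0.0316]
tool_rot: [0.798, 2.301, -0.304]
ft_force: [-0.0, -0.1, -1.4]
grip_width: 0.388
grip_force: 25.0
```

Request:
send_rows --motion '[{"claw": -1,"slide": [1,0,1],"delta_rot": [0,0,0]},{"claw": -1,"slide": [1,0,1],"delta_rot": [0,0,0]},{"claw": -1,"slide": [1,0,1],"delta_rot": [0,0,0]}]'

```text
time: 14.45
position: [0.5191, -0.5008, 0.0302]
tool_rot: [0.798, 2.301, -0.304]
ft_force: [0.4, -0.9, -0.7]
grip_width: 0.387
grip_force: 25.0
```

```bash
python3 -c "
from det import *
s=ctrl.get_state();print(s['position'],s['joint_positions'].round(2),s['ft_force'].round(1))
e=ctrl.get_image('top'); f=ctrl.get_image('scene')
pickle.dump((e,f),open('t3.pkl','wb'))
m,o=dies(e,.039,(340,150,430,250),(17,100,70))
for x in o:print(x)
u,v=proj(e,s['position']);u,v=int(u),int(v)
a=cv2.resize(e['color'][v-40:v+40,u-40:u+40],(400,400),interpolation=cv2.INTER_CUBIC)
u,v=proj(f,s['position']);u,v=int(u),int(v)
b=cv2.resize(f['color'][v-40:v+40,u-40:u+40],(400,400),interpolation=cv2.INTER_CUBIC)
cv2.imwrite('pics/c11.png',np.hstack([a,b]))"
```

```text
[ 0.51906744 -0.50079355  0.03019756] [ 1.34  0.45 -0.64  2.07  1.83  0.15 -0.02] [ 0.4 -0.9 -0.7]
(array([ 492.1, -497.8]), array([88.3,  5.2]), 51.9, array([376., 221.]))
(array([ 527.5, -508.4]), array([33.9, 33.8]), 52.6, array([381., 200.]))
```

View pics/c11.png

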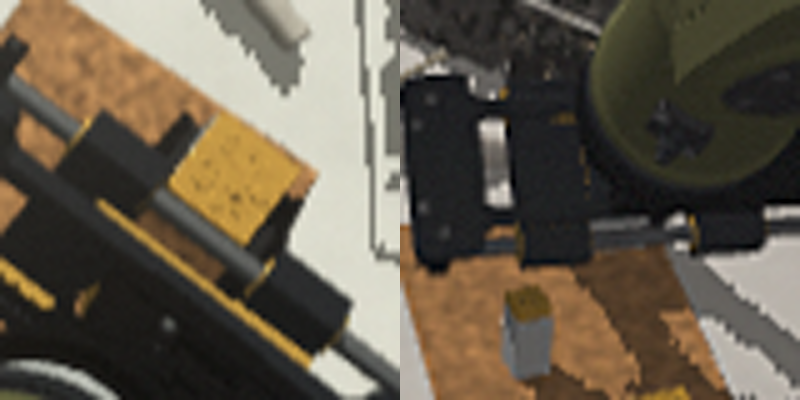

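The top view shows the brass face as a full 34 × 34 mm square, so the die is upright, about 10 mm outward of the TCP. I'll ease down the last few millimetres and release.

Request:
send_rows --motion '[{"claw": -1,"slide": [1,0,1],"delta_rot": [0,0,0]},{"claw": -1,"slide": [1,0,1],"delta_rot": [0,0,0]},{"claw": -1,"slide": [1,0,1],"delta_rot": [0,0,0]}]'

```text
time: 14.85
position: [0.519, -0.5007, 0.0287]
tool_rot: [0.798, 2.301, -0.304]
ft_force: [0.6, -0.5, -1.6]
grip_width: 0.387
grip_force: 25.0
```

Request:
send_rows --motion '[{"claw": -1,"slide": [1,0,1],"delta_rot": [0,0,0]},{"claw": -1,"slide": [1,0,1],"delta_rot": [0,0,0]},{"claw": -1,"slide": [1,0,1],"delta_rot": [0,0,0]}]'

```text
time: 15.15
position: [0.5189, -0.5007, 0.0274]
tool_rot: [0.798, 2.301, -0.304]
ft_force: [0.3, -0.8, 0.2]
grip_width: 0.39
grip_force: 25.0
```

```bash
python3 -c "
from det import *
s=ctrl.get_state();print(s['position'],s['ft_force'].round(1))
e=ctrl.get_image('top')
m,o=dies(e,.039,(340,150,430,250),(17,100,70))
for x in o:print(x)"
```

```text
[ 0.51893401 -0.50065827  0.02735151] [ 0.3 -0.8  0.2]
(array([ 491.6, -496.7]), array([87.3,  5. ]), 52.6, array([375., 221.]))
(array([ 527.3, -506.9]), array([35.8, 35. ]), 51.7, array([380., 200.]))
```

Request:
send_rows --motion '[{"claw": -0.1,"slide": [0,0,0],"delta_rot": [0,0,0]},{"claw": -0.1,"slide": [0,0,0],"delta_rot": [0,0,0]},{"claw": 0.2,"slide": [0,0,0],"delta_rot": [0,0,0]},{"claw": 0.2,"slide": [0,0,0],"delta_rot": [0,0,0]},{"claw": 1,"slide": [0,0,0],"delta_rot": [0,0,0]}]'

```text
time: 15.7
position: [0.519, -0.5008, 0.0276]
tool_rot: [0.797, 2.3, -0.305]
ft_force: [-0.2, -0.1, -0.0]
grip_width: 0.614
grip_force: 0.0
```

Request:
send_rows --motion '[{"claw": 1,"slide": [0,0,0],"delta_rot": [0,0,0]},{"claw": 1,"slide": [0,0,0],"delta_rot": [0,0,0]},{"claw": 1,"slide": [0,0,0],"delta_rot": [0,0,0]},{"claw": 1,"slide": [0,0,0],"delta_rot": [0,0,0]},{"claw": 1,"slide": [0,0,0],"delta_rot": [0,0,0]}]'

```text
time: 16.2
position: [0.519, -0.5008, 0.0275]
tool_rot: [0.798, 2.301, -0.304]
ft_force: [0.3, -0.4, 0.4]
grip_width: 0.98
grip_force: 0.0
```

```bash
python3 -c "
from det import *
s=ctrl.get_state();print(s['position'],s['ft_force'].round(1),s['grip_width'])
e=ctrl.get_image('top')
m,o=dies(e,.039,(340,150,430,250),(17,100,70))
for x in o:print(x)"
```

```text
[ 0.51895978 -0.50075366  0.02746248] [ 0.3 -0.4  0.4] 0.9802186823530465
(array([ 477.7, -515.7]), array([79.7,  5.9]), 51.8, array([386., 230.]))
(array([ 526.2, -506.6]), array([34.4, 31.7]), 51.7, array([380., 201.]))
```

Request:
send_rows --motion '[{"claw": 1,"slide": [0,0,-30],"delta_rot": [0,0,0]},{"claw": 1,"slide": [0,0,-60],"delta_rot": [0,0,0]},{"claw": 1,"slide": [0,0,-90],"delta_rot": [0,0,0]},{"claw": 1,"slide": [0,0,-120],"delta_rot": [0,0,0]},{"claw": 1,"slide": [0,0,-120],"delta_rot": [0,0.12,0]}]'

```text
time: 16.75
position: [0.4596, -0.4649, 0.1056]
tool_rot: [0.834, 2.349, -0.312]
ft_force: [-0.2, -2.2, 0.1]
grip_width: 1.001
grip_force: 0.0
```

Request:
send_rows --motion '[{"claw": 1,"slide": [0,0,0],"delta_rot": [0,0.14,0]},{"claw": 1,"slide": [0,0,0],"delta_rot": [0,0.28,0]},{"claw": 1,"slide": [0,0,0],"delta_rot": [0,0.42,0]},{"claw": 1,"slide": [0,0,0],"delta_rot": [0,0.56,0]},{"claw": 1,"slide": [0,0,0],"delta_rot": [0,0.61,0]}]'

```text
time: 17.25
position: [0.4634, -0.468, 0.1071]
tool_rot: [1.04, 2.9, -0.049]
ft_force: [-0.1, -0.4, 0.0]
grip_width: 0.999
grip_force: 0.0
```

Request:
send_rows --motion '[{"claw": 1,"slide": [0,0,0],"delta_rot": [0,0,0]},{"claw": 1,"slide": [0,0,0],"delta_rot": [0,0,0]},{"claw": 1,"slide": [0,0,0],"delta_rot": [0,0,0]},{"claw": 1,"slide": [0,0,0],"delta_rot": [0,0,0]}]'

```text
time: 17.65
position: [0.4607, -0.4665, 0.1067]
tool_rot: [1.038, 2.9, -0.056]
ft_force: [0.2, 0.5, -0.1]
grip_width: 0.995
grip_force: 0.0
```

```bash
python3 -c "
from det import *
s=ctrl.get_state();print(s['position'],s['joint_positions'].round(2),s['grip_width'])
for n,roi in (('top',(340,150,430,250)),('scene',(290,170,395,215))):
    e=ctrl.get_image(n); pickle.dump(e,open(n+'4.pkl','wb'))
    m,o=dies(e,.039,roi,(17 if n=='top' else 20,100,70),minA=12)
    for x in o:print(n,x)"
```

```text
[ 0.46069165 -0.46648916  0.10672703] [ 1.56  0.65 -1.11  1.63  0.65  1.19  1.19] 0.9950729715359201
top (array([ 470.2, -494.7]), array([10.1, 29.6]), 72.5, array([372., 234.]))
top (array([ 508.5, -566.6]), array([49.8, 22. ]), 72.2, array([418., 212.]))
scene (array([ 523.3, -506.5]), array([31.2, 33.1]), 57.0, array([339., 191.]))
```

```bash
sed -i "s/^DIE=.*/DIE={'34':(524.5,-507,142.5),'28':(373.2,-325.6,143.3),'22':(404.5,-405,156.5),'16':(489,-418.2,153.3)}/; s/^TH=\(.*\)/TH=\1/" to.py; sed -i "s/np.degrees(TH)$/np.degrees(TH)+180/" m.py
python3 m.py die 34 100
```

```text
([-74.1, 9.4, 11.9], [-0.015, 0.07, -0.033])
17.75 [ 460.9 -466.7  106.9] [-0.4  0.4  0. ] 0.9962663777411038 0.0
```

Request:
send_rows --motion '[{"claw": 1,"slide": [-40,5,6],"delta_rot": [-0.015,0.07,-0.033]},{"claw": 1,"slide": [-74.1,9.4,11.9],"delta_rot": [-0.015,0.07,-0.033]},{"claw": 1,"slide": [-74.1,9.4,11.9],"delta_rot": [-0.015,0.07,-0.033]},{"claw": 1,"slide": [-74.1,9.4,11.9],"delta_rot": [-0.015,0.07,-0.033]}]'

```text
time: 18.15
position: [0.5256, -0.5063, 0.0995]
tool_rot: [-1.009, -2.975, -0.004]
ft_force: [-0.7, 1.3, 0.5]
grip_width: 1.002
grip_force: 0.0
```

Request:
send_rows --motion '[{"claw": 1,"slide": [0,0,0],"delta_rot": [0,0,0]},{"claw": 1,"slide": [0,0,0],"delta_rot": [0,0,0]},{"claw": 1,"slide": [0,0,0],"delta_rot": [0,0,0]},{"claw": 1,"slide": [0,0,0],"delta_rot": [0,0,0]}]'

```text
time: 18.55
position: [0.5248, -0.5071, 0.1003]
tool_rot: [1.01, 2.975, 0.002]
ft_force: [0.3, -0.1, 0.0]
grip_width: 1.002
grip_force: 0.0
```

```bash
python3 m.py die 34 40; python3 -c "
from det import *
e=ctrl.get_image('scene');m,o=dies(e,.039,(290,170,395,215),(18,100,60),minA=12)
for x in o:print(x)"
```

```text
([0.3, -0.1, 60.3], [0.001, -0.0, -0.0])
18.55 [ 524.8 -507.1  100.3] [ 0.3 -0.1  0. ] 1.0021188321212462 0.0
(array([ 524.5, -505.6]), array([33.8, 38.4]), 52.4, array([338., 190.]))
```

Request:
send_rows --motion '[{"claw": 1,"slide": [0.3,0,30],"delta_rot": [0,0,0]},{"claw": 1,"slide": [0.3,0,55],"delta_rot": [0,0,0]},{"claw": 0.2,"slide": [0.3,0,60.3],"delta_rot": [0,0,0]},{"claw": 0.2,"slide": [0.3,0,60.3],"delta_rot": [0,0,0]},{"claw": 0.2,"slide": [0.3,0,60.3],"delta_rot": [0,0,0]}]' --grip_force 35

```text
time: 19.1
position: [0.5259, -0.507, 0.041]
tool_rot: [1.009, 2.973, 0.002]
ft_force: [0.3, -0.3, -0.4]
grip_width: 0.812
grip_force: 0.0
```

Request:
send_rows --motion '[{"claw": -1,"slide": [0,0,0],"delta_rot": [0,0,0]},{"claw": -1,"slide": [0,0,0],"delta_rot": [0,0,0]},{"claw": -1,"slide": [0,0,0],"delta_rot": [0,0,0]},{"claw": -1,"slide": [0,0,0],"delta_rot": [0,0,0]},{"claw": -1,"slide": [0,0,0],"delta_rot": [0,0,0]}]'

```text
time: 19.6
position: [0.5253, -0.5066, 0.0398]
tool_rot: [1.01, 2.975, 0.003]
ft_force: [0.3, 0.9, 0.8]
grip_width: 0.389
grip_force: 35.0
```

Request:
send_rows --motion '[{"claw": -1,"slide": [0,0,0],"delta_rot": [0,0,0]},{"claw": -1,"slide": [0,0,0],"delta_rot": [0,0,0]}]'

```text
time: 19.8
position: [0.5253, -0.5066, 0.0398]
tool_rot: [1.01, 2.975, 0.003]
ft_force: [-0.8, 0.9, 1.3]
grip_width: 0.392
grip_force: 35.0
```

```bash
python3 m.py die 34 130;python3 m.py vise 0 58 130
```

```text
([0.4, -0.6, -90.2], [0.002, -0.0, 0.0])
19.8 [ 525.3 -506.6   39.8] [-0.8  0.9  1.3] 0.3920875009254517 35.02586041926406
([68.6, 185.1, -89.8], [0.002, -0.0, -0.151])
19.8 [ 525.3 -506.6   39.8] [-0.8  0.9  1.3] 0.3920875009254517 35.02586041926406
```

Request:
send_rows --motion '[{"claw": -1,"slide": [0,0,-20],"delta_rot": [0,0,0]},{"claw": -1,"slide": [0,0,-45],"delta_rot": [0,0,0]},{"claw": -1,"slide": [0,0,-70],"delta_rot": [0,0,0]},{"claw": -1,"slide": [0,0,-90],"delta_rot": [0,0,0]},{"claw": -1,"slide": [7,18,-90],"delta_rot": [0,0,-0.02]}]'

```text
time: 20.3
position: [0.5306, -0.4922, 0.1336]
tool_rot: [0.986, 2.977, -0.004]
ft_force: [0.4, -1.0, -0.6]
grip_width: 0.39
grip_force: 35.0
```

Request:
send_rows --motion '[{"claw": -1,"slide": [12,33,0],"delta_rot": [0,0,-0.03]},{"claw": -1,"slide": [24,67,0],"delta_rot": [0,0,-0.06]},{"claw": -1,"slide": [37,100,0],"delta_rot": [0,0,-0.09]},{"claw": -1,"slide": [49,134,0],"delta_rot": [0,0,-0.12]},{"claw": -1,"slide": [58,158,0],"delta_rot": [0,0,-0.131]}]'

```text
time: 20.8
position: [0.5782, -0.3216, 0.1295]
tool_rot: [-0.774, -3.044, -0.005]
ft_force: [-0.2, 0.4, -1.7]
grip_width: 0.386
grip_force: 35.0
```

Request:
send_rows --motion '[{"claw": -1,"slide": [0,0,0],"delta_rot": [0,0,0]},{"claw": -1,"slide": [0,0,0],"delta_rot": [0,0,0]},{"claw": -1,"slide": [0,0,0],"delta_rot": [0,0,0]},{"claw": -1,"slide": [0,0,0],"delta_rot": [0,0,0]}]'

```text
time: 21.2
position: [0.5769, -0.3284, 0.1295]
tool_rot: [-0.787, -3.041, -0.002]
ft_force: [0.9, 1.1, -1.8]
grip_width: 0.389
grip_force: 35.0
```

```bash
python3 m.py vise 0 58 100
cat > chk.py <<'E'
from det import *
from to import *
import sys
# held die: brass seen in scene at given top height, in vise frame
z=float(sys.argv[1])/1000; s=ctrl.get_state(); e=ctrl.get_image('scene'); u,v=proj(e,s['position'])
u,v=int(u),int(v); m,o=dies(e,z,(u-25,v-25,u+25,v+30),(18,90,50),minA=12)
for x in o: print(np.round(tov(x[0]),1),x[1:])
E
python3 chk.py 129
```

```text
([-0.8, 12.1, 29.6], [0.001, -0.001, -0.003])
21.2 [ 576.9 -328.4  129.5] [ 0.9  1.1 -1.8] 0.38878447375948383 35.02300112857483
[13.  54.5] (array([33.8, 39.2]), 60.4, array([260., 179.]))
```

Request:
send_rows --motion '[{"claw": -1,"slide": [-0.8,12.1,0],"delta_rot": [0,0,0]},{"claw": -1,"slide": [-0.8,12.1,10],"delta_rot": [0,0,0]},{"claw": -1,"slide": [-0.8,12.1,29.6],"delta_rot": [0,0,0]},{"claw": -1,"slide": [-0.8,12.1,29.6],"delta_rot": [0,0,0]},{"claw": -1,"slide": [-0.8,12.1,29.6],"delta_rot": [0,0,0]}]'

```text
time: 21.75
position: [0.5832, -0.3164, 0.0988]
tool_rot: [-0.782, -3.04, -0.003]
ft_force: [0.6, 1.1, -1.2]
grip_width: 0.387
grip_force: 35.0
```

Request:
send_rows --motion '[{"claw": -1,"slide": [0,0,0],"delta_rot": [0,0,0]},{"claw": -1,"slide": [0,0,0],"delta_rot": [0,0,0]},{"claw": -1,"slide": [0,0,0],"delta_rot": [0,0,0]},{"claw": -1,"slide": [0,0,0],"delta_rot": [0,0,0]}]'

```text
time: 22.15
position: [0.5842, -0.3165, 0.1007]
tool_rot: [0.783, 3.042, 0.002]
ft_force: [0.2, -0.1, -1.7]
grip_width: 0.387
grip_force: 35.0
```

```bash
python3 m.py vise 0 58 55;python3 chk.py 99
```

```text
([-0.2, -1.9, 45.7], [0.002, 0.0, -0.0])
22.15 [ 584.2 -316.5  100.7] [ 0.2 -0.1 -1.7] 0.38744969016842046 35.023011026205495
[-0.8 57.3] (array([33.8, 39.4]), 61.2, array([253., 192.]))
[-22.6 157.5] (array([30.2, 11.9]), 44.8, array([234., 167.]))
```

Upright, with clearance. Lowering onto the rails (release height about 53 mm TCP).

Request:
send_rows --motion '[{"claw": -1,"slide": [-0.2,-1.9,15],"delta_rot": [0,0,0]},{"claw": -1,"slide": [-0.2,-1.9,30],"delta_rot": [0,0,0]},{"claw": -1,"slide": [-0.2,-1.9,44],"delta_rot": [0,0,0]},{"claw": -1,"slide": [-0.2,-1.9,45.7],"delta_rot": [0,0,0]},{"claw": -1,"slide": [-0.2,-1.9,45.7],"delta_rot": [0,0,0]}]'

```text
time: 22.7
position: [0.5828, -0.3177, 0.0533]
tool_rot: [-0.782, -3.041, -0.004]
ft_force: [-0.5, -0.6, -1.4]
grip_width: 0.389
grip_force: 35.0
```

Request:
send_rows --motion '[{"claw": -1,"slide": [0,0,0],"delta_rot": [0,0,0]},{"claw": -1,"slide": [0,0,0],"delta_rot": [0,0,0]},{"claw": -1,"slide": [0,0,0],"delta_rot": [0,0,0]},{"claw": -1,"slide": [0,0,0],"delta_rot": [0,0,0]}]'

```text
time: 23.1
position: [0.5834, -0.3181, 0.0548]
tool_rot: [0.783, 3.042, 0.002]
ft_force: [-0.2, -0.1, -0.9]
grip_width: 0.39
grip_force: 35.0
```

```bash
python3 m.py vise 0 58 53;python3 chk.py 54
```

```text
([-0.1, -0.0, 1.8], [0.002, 0.0, -0.0])
23.1 [ 583.4 -318.1   54.8] [-0.2 -0.1 -0.9] 0.3900244413093497 34.996717907488346
[ 1.3 57. ] (array([33.5, 38.5]), 60.4, array([256., 210.]))
[-15.5 144.4] (array([36.3, 77.8]), 0.6, array([241., 188.]))
```

Request:
send_rows --motion '[{"claw": -1,"slide": [0,0,1.8],"delta_rot": [0,0,0]},{"claw": -1,"slide": [0,0,1.8],"delta_rot": [0,0,0]},{"claw": 0.3,"slide": [0,0,1.8],"delta_rot": [0,0,0]},{"claw": 0.3,"slide": [0,0,1.8],"delta_rot": [0,0,0]},{"claw": 0.3,"slide": [0,0,1.8],"delta_rot": [0,0,0]}]'

```text
time: 23.65
position: [0.5835, -0.3181, 0.0531]
tool_rot: [0.782, 3.042, 0.003]
ft_force: [0.1, -0.8, 0.7]
grip_width: 0.573
grip_force: 0.0
```

Request:
send_rows --motion '[{"claw": 0.3,"slide": [0,0,0],"delta_rot": [0,0,0]},{"claw": 0.3,"slide": [0,0,-30],"delta_rot": [0,0,0]},{"claw": 0.3,"slide": [0,0,-60],"delta_rot": [0,0,0]},{"claw": 0.3,"slide": [0,0,-80],"delta_rot": [0,0,0]},{"claw": 0.3,"slide": [0,0,-80],"delta_rot": [0,0,0]}]'

```text
time: 24.15
position: [0.5852, -0.3184, 0.1363]
tool_rot: [0.781, 3.037, 0.001]
ft_force: [0.9, -0.5, -0.3]
grip_width: 0.649
grip_force: 0.0
```

```bash
python3 m.py die 28 110
cat > row.py <<'E'
from det import *
from to import *
e=ctrl.get_image('scene'); m,o=dies(e,.052,(225,195,282,265),(18,90,50),minA=12)
for x in o: print('row',np.round(tov(x[0]),1),x[1],round(x[2],1))
E
python3 row.py; python3 -c "
from h import *
h=cv2.cvtColor(ctrl.get_image('scene')['color'],cv2.COLOR_BGR2HSV); m=cv2.inRange(h,(0,90,20),(14,255,130))[200:260,170:225]; ys,xs=np.nonzero(m);print('bottle px',xs.mean()+170,ys.mean()+200,ys.min()+200,ys.max()+200,len(xs))"
```

```text
([182.3, -108.6, 25.1], [0.002, 0.005, 0.137])
24.15 [ 585.2 -318.4  136.3] [ 0.9 -0.5 -0.3] 0.6489463657392261 0.0
row [ 1.  56.3] [33.5 38.5] 60.8
bottle px 196.06683168316832 233.27227722772278 219 253 404
```

Request:
send_rows --motion '[{"claw": 0.3,"slide": [37,-22,0],"delta_rot": [0,0,0.03]},{"claw": 0.3,"slide": [74,-44,0],"delta_rot": [0,0,0.06]},{"claw": 0.3,"slide": [111,-66,0],"delta_rot": [0,0,0.09]},{"claw": 0.3,"slide": [148,-88,0],"delta_rot": [0,0,0.12]},{"claw": 0.5,"slide": [182.3,-108.6,25],"delta_rot": [0,0,0.137]}]'

```text
time: 24.75
position: [0.3702, -0.3259, 0.1077]
tool_rot: [0.991, 2.979, 0.001]
ft_force: [0.4, -0.9, -0.2]
grip_width: 0.687
grip_force: 0.0
```

Request:
send_rows --motion '[{"claw": 0.5,"slide": [0,0,0],"delta_rot": [0,0,0]},{"claw": 0.5,"slide": [0,0,0],"delta_rot": [0,0,0]},{"claw": 0.5,"slide": [0,0,0],"delta_rot": [0,0,0]},{"claw": 0.5,"slide": [0,0,0],"delta_rot": [0,0,0]}]'

```text
time: 25.15
position: [0.3729, -0.3249, 0.1082]
tool_rot: [0.986, 2.981, 0.004]
ft_force: [0.3, -0.0, -0.5]
grip_width: 0.749
grip_force: 0.0
```

```bash
python3 m.py die 28 40; python3 -c "
from det import *
e=ctrl.get_image('scene');m,o=dies(e,.039,(290,180,395,300),minA=12)
for x in o:print(x)"
```

```text
([-0.6, -0.6, 68.2], [0.003, 0.001, 0.002])
25.15 [ 372.9 -324.9  108.2] [ 0.3 -0.  -0.5] 0.7489596740216659 0.0
(array([ 372.8, -325.5]), array([26.4, 26.9]), 53.5, array([336., 266.]))
(array([ 404.4, -405. ]), array([20.6, 21.6]), 65.2, array([350., 237.]))
(array([ 485.9, -435.4]), array([110.7,  25.1]), 53.3, array([329., 210.]))
```

Request:
send_rows --motion '[{"claw": 0.5,"slide": [-0.6,-0.6,30],"delta_rot": [0,0,0]},{"claw": 0.5,"slide": [-0.6,-0.6,60],"delta_rot": [0,0,0]},{"claw": 0.5,"slide": [-0.6,-0.6,68.2],"delta_rot": [0,0,0]},{"claw": 0.5,"slide": [-0.6,-0.6,68.2],"delta_rot": [0,0,0]},{"claw": 0.2,"slide": [-0.6,-0.6,68.2],"delta_rot": [0,0,0]}]'

```text
time: 25.7
position: [0.3728, -0.326, 0.0406]
tool_rot: [0.987, 2.981, 0.003]
ft_force: [0.5, 0.3, 0.4]
grip_width: 0.717
grip_force: 0.0
```

Request:
send_rows --motion '[{"claw": -1,"slide": [0,0,0],"delta_rot": [0,0,0]},{"claw": -1,"slide": [0,0,0],"delta_rot": [0,0,0]},{"claw": -1,"slide": [0,0,0],"delta_rot": [0,0,0]},{"claw": -1,"slide": [0,0,0],"delta_rot": [0,0,0]},{"claw": -1,"slide": [0,0,0],"delta_rot": [0,0,0]}]'

```text
time: 26.2
position: [0.3715, -0.3261, 0.0398]
tool_rot: [0.989, 2.981, 0.002]
ft_force: [0.4, 1.1, 1.8]
grip_width: 0.319
grip_force: 35.0
```

Request:
send_rows --motion '[{"claw": -1,"slide": [0,0,0],"delta_rot": [0,0,0]},{"claw": -1,"slide": [0,0,0],"delta_rot": [0,0,0]}]'

```text
time: 26.4
position: [0.3716, -0.3261, 0.0398]
tool_rot: [0.989, 2.982, 0.002]
ft_force: [-0.5, 1.2, 4.1]
grip_width: 0.316
grip_force: 35.0
```

```bash
python3 m.py vise 0 23 130
```

```text
([-130.5, 128.3, -90.1], [0.002, -0.0, -0.137])
26.4 [ 371.6 -326.1   39.8] [-0.5  1.2  4.1] 0.3158975353466969 35.03412813472096
```

Request:
send_rows --motion '[{"claw": -1,"slide": [0,0,-20],"delta_rot": [0,0,0]},{"claw": -1,"slide": [0,0,-45],"delta_rot": [0,0,0]},{"claw": -1,"slide": [0,0,-75],"delta_rot": [0,0,0]},{"claw": -1,"slide": [0,0,-100],"delta_rot": [0,0,0]},{"claw": -1,"slide": [-15,15,-100],"delta_rot": [0,0,-0.02]}]'

```text
time: 26.9
position: [0.3907, -0.3268, 0.142]
tool_rot: [0.968, 2.988, -0.007]
ft_force: [0.3, -1.7, -1.0]
grip_width: 0.319
grip_force: 35.0
```

Request:
send_rows --motion '[{"claw": -1,"slide": [-25,24,0],"delta_rot": [0,0,-0.03]},{"claw": -1,"slide": [-50,47,0],"delta_rot": [0,0,-0.06]},{"claw": -1,"slide": [-75,70,0],"delta_rot": [0,0,-0.09]},{"claw": -1,"slide": [-99,94,0],"delta_rot": [0,0,-0.117]},{"claw": -1,"slide": [-118,111,0],"delta_rot": [0,0,-0.117]}]'

```text
time: 27.4
position: [0.5544, -0.3003, 0.1387]
tool_rot: [-0.78, -3.043, -0.005]
ft_force: [-0.4, 0.1, -1.1]
grip_width: 0.314
grip_force: 35.0
```

Request:
send_rows --motion '[{"claw": -1,"slide": [0,0,0],"delta_rot": [0,0,0]},{"claw": -1,"slide": [0,0,0],"delta_rot": [0,0,0]},{"claw": -1,"slide": [0,0,0],"delta_rot": [0,0,0]},{"claw": -1,"slide": [0,0,0],"delta_rot": [0,0,0]}]'

```text
time: 27.8
position: [0.5516, -0.3025, 0.1394]
tool_rot: [-0.785, -3.041, -0.001]
ft_force: [0.2, 0.1, -1.7]
grip_width: 0.317
grip_force: 35.0
```

```bash
python3 m.py vise 0 23 80;python3 chk.py 139
```

```text
([-0.6, 1.6, 59.4], [0.001, -0.001, -0.002])
27.8 [ 551.6 -302.5  139.4] [ 0.2  0.1 -1.7] 0.3165419141135762 35.023579891130794
[-17.1 -52.3] (array([28.1, 24.8]), 60.8, array([256., 210.]))
[ 2.5 20.7] (array([27., 33.]), 58.9, array([258., 185.]))
```

Request:
send_rows --motion '[{"claw": -1,"slide": [1.4,1.6,15],"delta_rot": [0,0,0]},{"claw": -1,"slide": [1.4,1.6,30],"delta_rot": [0,0,0]},{"claw": -1,"slide": [1.4,1.6,45],"delta_rot": [0,0,0]},{"claw": -1,"slide": [1.4,1.6,45],"delta_rot": [0,0,0]},{"claw": -1,"slide": [1.4,1.6,45],"delta_rot": [0,0,0]}]'

```text
time: 28.35
position: [0.5521, -0.299, 0.0938]
tool_rot: [-0.782, -3.042, -0.004]
ft_force: [1.0, -0.5, -0.5]
grip_width: 0.321
grip_force: 35.0
```

Request:
send_rows --motion '[{"claw": -1,"slide": [0,0,10],"delta_rot": [0,0,0]},{"claw": -1,"slide": [0,0,20],"delta_rot": [0,0,0]},{"claw": -1,"slide": [0,0,30],"delta_rot": [0,0,0]},{"claw": -1,"slide": [0,0,38],"delta_rot": [0,0,0]},{"claw": -1,"slide": [0,0,38],"delta_rot": [0,0,0]}]'

```text
time: 28.85
position: [0.5515, -0.2989, 0.055]
tool_rot: [-0.782, -3.04, -0.004]
ft_force: [-0.2, 0.4, -1.3]
grip_width: 0.324
grip_force: 35.0
```

Request:
send_rows --motion '[{"claw": -1,"slide": [0,0,0],"delta_rot": [0,0,0]},{"claw": -1,"slide": [0,0,0],"delta_rot": [0,0,0]},{"claw": -1,"slide": [0,0,0],"delta_rot": [0,0,0]},{"claw": -1,"slide": [0,0,0],"delta_rot": [0,0,0]}]'

```text
time: 29.25
position: [0.5527, -0.2993, 0.057]
tool_rot: [0.783, 3.042, 0.002]
ft_force: [-0.1, -0.3, -0.8]
grip_width: 0.318
grip_force: 35.0
```

```bash
python3 m.py vise 0 21 53;python3 chk.py 55
```

```text
([0.9, -1.6, 4.0], [0.002, 0.0, -0.0])
29.25 [ 552.7 -299.3   57. ] [-0.1 -0.3 -0.8] 0.31763184685499507 35.023803588410374
[ 1.8 39.8] (array([27.1, 67.8]), 55.5, array([258., 216.]))
[-16.2 105.3] (array([36.7, 74.5]), 0.6, array([244., 198.]))
```

Request:
send_rows --motion '[{"claw": -1,"slide": [0.9,-1.6,3.9],"delta_rot": [0,0,0]},{"claw": -1,"slide": [0.9,-1.6,3.9],"delta_rot": [0,0,0]},{"claw": -1,"slide": [0.9,-1.6,3.9],"delta_rot": [0,0,0]},{"claw": 0.2,"slide": [0.9,-1.6,3.9],"delta_rot": [0,0,0]},{"claw": 0.2,"slide": [0.9,-1.6,3.9],"delta_rot": [0,0,0]}]'

```text
time: 29.8
position: [0.5507, -0.3002, 0.0527]
tool_rot: [-0.783, -3.042, -0.003]
ft_force: [0.5, 1.3, 0.3]
grip_width: 0.423
grip_force: 0.0
```

Request:
send_rows --motion '[{"claw": 0.2,"slide": [0,0,0],"delta_rot": [0,0,0]},{"claw": 0.2,"slide": [0,0,-30],"delta_rot": [0,0,0]},{"claw": 0.2,"slide": [0,0,-60],"delta_rot": [0,0,0]},{"claw": 0.2,"slide": [0,0,-80],"delta_rot": [0,0,0]},{"claw": 0.2,"slide": [0,0,-80],"delta_rot": [0,0,0]}]'

```text
time: 30.3
position: [0.5527, -0.3007, 0.1359]
tool_rot: [0.781, 3.038, 0.001]
ft_force: [-0.3, -0.3, 0.6]
grip_width: 0.602
grip_force: 0.0
```

```bash
python3 m.py die 22 110; python3 row.py
```

```text
([79.6, -162.9, 25.2], [0.001, 0.005, -0.093])
30.3 [ 552.7 -300.7  135.9] [-0.3 -0.3  0.6] 0.6015817975369169 0.0
row [ 0.9 40.2] [33.4 70.8] 61.2
```

Request:
send_rows --motion '[{"claw": 0.3,"slide": [18,-37,0],"delta_rot": [0,0,-0.093]},{"claw": 0.3,"slide": [37,-75,0],"delta_rot": [0,0,-0.093]},{"claw": 0.3,"slide": [55,-113,0],"delta_rot": [0,0,-0.093]},{"claw": 0.3,"slide": [74,-151,10],"delta_rot": [0,0,-0.093]},{"claw": 0.3,"slide": [79.6,-162.9,25],"delta_rot": [0,0,-0.093]}]'

```text
time: 30.85
position: [0.3973, -0.4086, 0.1056]
tool_rot: [-0.651, -3.07, 0.0]
ft_force: [-0.1, -0.6, 0.1]
grip_width: 0.652
grip_force: 0.0
```

Request:
send_rows --motion '[{"claw": 0.3,"slide": [0,0,0],"delta_rot": [0,0,0]},{"claw": 0.3,"slide": [0,0,0],"delta_rot": [0,0,0]},{"claw": 0.3,"slide": [0,0,0],"delta_rot": [0,0,0]},{"claw": 0.3,"slide": [0,0,0],"delta_rot": [0,0,0]}]'

```text
time: 31.25
position: [0.4046, -0.403, 0.1082]
tool_rot: [0.634, 3.075, 0.003]
ft_force: [-0.4, -0.1, 0.8]
grip_width: 0.654
grip_force: 0.0
```

```bash
python3 m.py die 22 40
```

```text
([-0.6, -2.0, 68.2], [0.002, 0.001, 0.003])
31.25 [ 404.6 -403.   108.2] [-0.4 -0.1  0.8] 0.6536926898990941 0.0
```

Request:
send_rows --motion '[{"claw": 0.3,"slide": [-0.6,-2,30],"delta_rot": [0,0,0]},{"claw": 0.3,"slide": [-0.6,-2,60],"delta_rot": [0,0,0]},{"claw": 0.3,"slide": [-0.6,-2,68.2],"delta_rot": [0,0,0]},{"claw": 0.3,"slide": [-0.6,-2,68.2],"delta_rot": [0,0,0]},{"claw": 0.1,"slide": [-0.6,-2,68.2],"delta_rot": [0,0,0]}]'

```text
time: 31.75
position: [0.4037, -0.4064, 0.0406]
tool_rot: [0.638, 3.074, 0.002]
ft_force: [0.3, -0.4, -0.0]
grip_width: 0.617
grip_force: 0.0
```

Request:
send_rows --motion '[{"claw": -1,"slide": [0,0,0],"delta_rot": [0,0,0]},{"claw": -1,"slide": [0,0,0],"delta_rot": [0,0,0]},{"claw": -1,"slide": [0,0,0],"delta_rot": [0,0,0]},{"claw": -1,"slide": [0,0,0],"delta_rot": [0,0,0]},{"claw": -1,"slide": [0,0,0],"delta_rot": [0,0,0]}]'

```text
time: 32.25
position: [0.4025, -0.4066, 0.0396]
tool_rot: [0.64, 3.075, 0.002]
ft_force: [-0.1, 1.2, 1.5]
grip_width: 0.245
grip_force: 35.0
```

Request:
send_rows --motion '[{"claw": -1,"slide": [0,0,0],"delta_rot": [0,0,0]},{"claw": -1,"slide": [0,0,0],"delta_rot": [0,0,0]}]'

```text
time: 32.45
position: [0.4025, -0.4066, 0.0396]
tool_rot: [0.64, 3.075, 0.002]
ft_force: [0.4, 0.8, 3.8]
grip_width: 0.25
grip_force: 35.0
```

```bash
python3 m.py vise 0 -8 140
```

```text
([-65.0, 159.6, -100.2], [0.001, -0.0, 0.093])
32.45 [ 402.5 -406.6   39.6] [0.4 0.8 3.8] 0.2500702074199801 35.00076193828136
```

Request:
send_rows --motion '[{"claw": -1,"slide": [0,0,-20],"delta_rot": [0,0,0]},{"claw": -1,"slide": [0,0,-45],"delta_rot": [0,0,0]},{"claw": -1,"slide": [0,0,-75],"delta_rot": [0,0,0]},{"claw": -1,"slide": [0,0,-100],"delta_rot": [0,0,0]},{"claw": -1,"slide": [0,0,-100],"delta_rot": [0,0,0]}]'

```text
time: 32.95
position: [0.4045, -0.4078, 0.1438]
tool_rot: [0.639, 3.07, -0.003]
ft_force: [0.3, 1.3, -0.4]
grip_width: 0.25
grip_force: 35.0
```

Request:
send_rows --motion '[{"claw": -1,"slide": [-13,32,0],"delta_rot": [0,0,0.02]},{"claw": -1,"slide": [-26,64,0],"delta_rot": [0,0,0.04]},{"claw": -1,"slide": [-39,96,0],"delta_rot": [0,0,0.06]},{"claw": -1,"slide": [-52,128,0],"delta_rot": [0,0,0.08]},{"claw": -1,"slide": [-65,159.6,0],"delta_rot": [0,0,0.093]}]'

```text
time: 33.45
position: [0.5259, -0.2852, 0.1393]
tool_rot: [-0.784, -3.042, -0.003]
ft_force: [0.8, 0.3, -0.6]
grip_width: 0.246
grip_force: 35.0
```

Request:
send_rows --motion '[{"claw": -1,"slide": [0,0,0],"delta_rot": [0,0,0]},{"claw": -1,"slide": [0,0,0],"delta_rot": [0,0,0]},{"claw": -1,"slide": [0,0,0],"delta_rot": [0,0,0]},{"claw": -1,"slide": [0,0,0],"delta_rot": [0,0,0]}]'

```text
time: 33.85
position: [0.5245, -0.2878, 0.1392]
tool_rot: [-0.786, -3.041, -0.002]
ft_force: [-1.0, 0.5, -0.3]
grip_width: 0.248
grip_force: 35.0
```

```bash
python3 m.py vise 0 -8 95;python3 chk.py 139
```

```text
([-0.4, 1.9, 44.2], [0.001, -0.001, -0.002])
33.85 [ 524.5 -287.8  139.2] [-1.   0.5 -0.3] 0.24773031861947714 34.99972347635776
[-17.1 -64.1] (array([28. , 49.3]), 61.5, array([256., 215.]))
[ 2.9 -8.7] (array([21.2, 27.1]), 61.1, array([262., 194.]))
```

Request:
send_rows --motion '[{"claw": -1,"slide": [-0.4,1.9,15],"delta_rot": [0,0,0]},{"claw": -1,"slide": [-0.4,1.9,30],"delta_rot": [0,0,0]},{"claw": -1,"slide": [-0.4,1.9,45],"delta_rot": [0,0,0]},{"claw": -1,"slide": [-0.4,1.9,45],"delta_rot": [0,0,0]},{"claw": -1,"slide": [-0.4,1.9,45],"delta_rot": [0,0,0]}]'

```text
time: 34.4
position: [0.5265, -0.2844, 0.0937]
tool_rot: [-0.782, -3.042, -0.004]
ft_force: [0.4, 0.7, -0.3]
grip_width: 0.248
grip_force: 35.0
```

Request:
send_rows --motion '[{"claw": -1,"slide": [0,0,10],"delta_rot": [0,0,0]},{"claw": -1,"slide": [0,0,20],"delta_rot": [0,0,0]},{"claw": -1,"slide": [0,0,30],"delta_rot": [0,0,0]},{"claw": -1,"slide": [0,0,38],"delta_rot": [0,0,0]},{"claw": -1,"slide": [0,0,38],"delta_rot": [0,0,0]}]'

```text
time: 34.9
position: [0.5259, -0.2843, 0.055]
tool_rot: [-0.782, -3.04, -0.004]
ft_force: [-0.3, 0.5, -0.4]
grip_width: 0.251
grip_force: 35.0
```

Request:
send_rows --motion '[{"claw": -1,"slide": [0,0,0],"delta_rot": [0,0,0]},{"claw": -1,"slide": [0,0,0],"delta_rot": [0,0,0]},{"claw": -1,"slide": [0,0,0],"delta_rot": [0,0,0]},{"claw": -1,"slide": [0,0,0],"delta_rot": [0,0,0]}]'

```text
time: 35.3
position: [0.5271, -0.2847, 0.0569]
tool_rot: [0.782, 3.042, 0.002]
ft_force: [0.7, -0.1, -0.5]
grip_width: 0.252
grip_force: 35.0
```

```bash
python3 m.py vise 0 -8 53;python3 chk.py 55
```

```text
([0.5, -2.1, 3.9], [0.002, 0.0, -0.0])
35.3 [ 527.1 -284.7   56.9] [ 0.7 -0.1 -0.5] 0.2516666822514838 34.999935356900096
[ 2.1 12.5] (array([20.6, 63.4]), 52.8, array([261., 224.]))
[-9.9 58.4] (array([52.9, 45.3]), 57.2, array([248., 209.]))
```

Request:
send_rows --motion '[{"claw": -1,"slide": [0.5,-2,3.8],"delta_rot": [0,0,0]},{"claw": -1,"slide": [0.5,-2,3.8],"delta_rot": [0,0,0]},{"claw": -1,"slide": [0.5,-2,3.8],"delta_rot": [0,0,0]},{"claw": 0,"slide": [0.5,-2,3.8],"delta_rot": [0,0,0]},{"claw": 0,"slide": [0.5,-2,3.8],"delta_rot": [0,0,0]}]'

```text
time: 35.85
position: [0.5254, -0.2862, 0.0527]
tool_rot: [-0.783, -3.042, -0.003]
ft_force: [-0.3, -1.0, 0.3]
grip_width: 0.356
grip_force: 0.0
```

Request:
send_rows --motion '[{"claw": 0,"slide": [0,0,0],"delta_rot": [0,0,0]},{"claw": 0,"slide": [0,0,-30],"delta_rot": [0,0,0]},{"claw": 0,"slide": [0,0,-60],"delta_rot": [0,0,0]},{"claw": 0,"slide": [0,0,-80],"delta_rot": [0,0,0]},{"claw": 0,"slide": [0,0,-80],"delta_rot": [0,0,0]}]'

```text
time: 36.35
position: [0.5274, -0.2867, 0.1358]
tool_rot: [0.781, 3.038, 0.0]
ft_force: [0.8, 0.1, -0.5]
grip_width: 0.496
grip_force: 0.0
```

```bash
python3 m.py die 16 110; python3 row.py
```

```text
([-29.7, -133.7, 25.8], [0.001, 0.005, -0.038])
36.35 [ 527.4 -286.7  135.8] [ 0.8  0.1 -0.5] 0.49569469143787653 0.0
row [ 0.9 27.3] [33.4 96.3] 61.2
```

Request:
send_rows --motion '[{"claw": 0.2,"slide": [-7,-33,0],"delta_rot": [0,0,-0.038]},{"claw": 0.2,"slide": [-15,-67,0],"delta_rot": [0,0,-0.038]},{"claw": 0.2,"slide": [-22,-100,0],"delta_rot": [0,0,-0.038]},{"claw": 0.2,"slide": [-29.7,-133.7,10],"delta_rot": [0,0,-0.038]},{"claw": 0.2,"slide": [-29.7,-133.7,25],"delta_rot": [0,0,-0.038]}]'

```text
time: 36.9
position: [0.4835, -0.4246, 0.1055]
tool_rot: [-0.738, -3.052, 0.002]
ft_force: [-1.1, -0.4, -0.0]
grip_width: 0.593
grip_force: 0.0
```

Request:
send_rows --motion '[{"claw": 0.2,"slide": [0,0,0],"delta_rot": [0,0,0]},{"claw": 0.2,"slide": [0,0,0],"delta_rot": [0,0,0]},{"claw": 0.2,"slide": [0,0,0],"delta_rot": [0,0,0]},{"claw": 0.2,"slide": [0,0,0],"delta_rot": [0,0,0]}]'

```text
time: 37.3
position: [0.4879, -0.4165, 0.1082]
tool_rot: [0.721, 3.057, 0.002]
ft_force: [-0.2, -0.6, -0.3]
grip_width: 0.598
grip_force: 0.0
```

```bash
python3 m.py die 16 40; python3 -c "
from det import *
e=ctrl.get_image('scene');m,o=dies(e,.039,(310,200,340,230),minA=12)
for x in o:print(x)"
```

```text
([-1.7, -1.1, 68.2], [0.002, 0.001, 0.003])
37.3 [ 487.9 -416.5  108.2] [-0.2 -0.6 -0.3] 0.5982096732397086 0.0
(array([ 488.1, -417.4]), array([14.2, 15.2]), 73.1, array([323., 215.]))
```

Request:
send_rows --motion '[{"claw": 0.2,"slide": [-1.5,-1,30],"delta_rot": [0,0,0]},{"claw": 0.2,"slide": [-1.5,-1,60],"delta_rot": [0,0,0]},{"claw": 0.2,"slide": [-1.5,-1,68.2],"delta_rot": [0,0,0]},{"claw": 0.2,"slide": [-1.5,-1,68.2],"delta_rot": [0,0,0]},{"claw": 0,"slide": [-1.5,-1,68.2],"delta_rot": [0,0,0]}]' --grip_force 25

```text
time: 37.85
position: [0.4888, -0.4192, 0.0407]
tool_rot: [0.723, 3.055, 0.002]
ft_force: [0.3, 0.1, 0.5]
grip_width: 0.563
grip_force: 0.0
```

Request:
send_rows --motion '[{"claw": -1,"slide": [0,0,0],"delta_rot": [0,0,0]},{"claw": -1,"slide": [0,0,0],"delta_rot": [0,0,0]},{"claw": -1,"slide": [0,0,0],"delta_rot": [0,0,0]},{"claw": -1,"slide": [0,0,0],"delta_rot": [0,0,0]},{"claw": -1,"slide": [0,0,0],"delta_rot": [0,0,0]}]'

```text
time: 38.35
position: [0.488, -0.4192, 0.0396]
tool_rot: [0.725, 3.056, 0.002]
ft_force: [-0.3, 0.3, 1.5]
grip_width: 0.181
grip_force: 25.0
```

Request:
send_rows --motion '[{"claw": -1,"slide": [0,0,0],"delta_rot": [0,0,0]},{"claw": -1,"slide": [0,0,0],"delta_rot": [0,0,0]}]'

```text
time: 38.55
position: [0.488, -0.4192, 0.0396]
tool_rot: [0.725, 3.057, 0.002]
ft_force: [-0.1, 0.7, 2.7]
grip_width: 0.178
grip_force: 25.0
```

```bash
python3 m.py vise 0 -34 140
```

```text
([51.9, 136.8, -100.2], [0.002, -0.0, 0.038])
38.55 [ 488.  -419.2   39.6] [-0.1  0.7  2.7] 0.17768620876998642 25.000405772589147
```

Request:
send_rows --motion '[{"claw": -1,"slide": [0,0,-20],"delta_rot": [0,0,0]},{"claw": -1,"slide": [0,0,-45],"delta_rot": [0,0,0]},{"claw": -1,"slide": [0,0,-75],"delta_rot": [0,0,0]},{"claw": -1,"slide": [0,0,-100],"delta_rot": [0,0,0]},{"claw": -1,"slide": [0,0,-100],"delta_rot": [0,0,0]}]'

```text
time: 39.05
position: [0.4902, -0.4201, 0.1446]
tool_rot: [0.723, 3.05, -0.002]
ft_force: [0.2, 0.3, -0.4]
grip_width: 0.184
grip_force: 25.0
```

Request:
send_rows --motion '[{"claw": -1,"slide": [10,27,0],"delta_rot": [0,0,0.01]},{"claw": -1,"slide": [21,55,0],"delta_rot": [0,0,0.02]},{"claw": -1,"slide": [31,82,0],"delta_rot": [0,0,0.03]},{"claw": -1,"slide": [42,110,0],"delta_rot": [0,0,0.038]},{"claw": -1,"slide": [51.9,136.8,0],"delta_rot": [0,0,0.038]}]'

```text
time: 39.55
position: [0.5025, -0.2722, 0.1396]
tool_rot: [-0.782, -3.042, -0.002]
ft_force: [0.4, 0.1, 0.1]
grip_width: 0.182
grip_force: 25.0
```

Request:
send_rows --motion '[{"claw": -1,"slide": [0,0,0],"delta_rot": [0,0,0]},{"claw": -1,"slide": [0,0,0],"delta_rot": [0,0,0]},{"claw": -1,"slide": [0,0,0],"delta_rot": [0,0,0]},{"claw": -1,"slide": [0,0,0],"delta_rot": [0,0,0]}]'

```text
time: 39.95
position: [0.5025, -0.2752, 0.1394]
tool_rot: [-0.786, -3.042, -0.003]
ft_force: [-0.2, -0.3, -0.9]
grip_width: 0.183
grip_force: 25.0
```

```bash
python3 m.py vise 0 -34 95;python3 chk.py 139
```

```text
([0.3, 1.3, 44.4], [0.002, -0.001, -0.002])
39.95 [ 502.5 -275.2  139.4] [-0.2 -0.3 -0.9] 0.18319206159274187 24.99986639712006
[-18.9 -74.7] (array([22.9, 71.3]), 66.8, array([257., 219.]))
[  2.6 -35.1] (array([14.8, 20.6]), 57.3, array([264., 203.]))
```

Request:
send_rows --motion '[{"claw": -1,"slide": [0.3,1.3,15],"delta_rot": [0,0,0]},{"claw": -1,"slide": [0.3,1.3,30],"delta_rot": [0,0,0]},{"claw": -1,"slide": [0.3,1.3,45],"delta_rot": [0,0,0]},{"claw": -1,"slide": [0.3,1.3,45],"delta_rot": [0,0,0]},{"claw": -1,"slide": [0.3,1.3,45],"delta_rot": [0,0,0]}]'

```text
time: 40.5
position: [0.503, -0.272, 0.0938]
tool_rot: [-0.782, -3.042, -0.004]
ft_force: [0.4, 0.3, 0.5]
grip_width: 0.183
grip_force: 25.0
```

Request:
send_rows --motion '[{"claw": -1,"slide": [0,0,10],"delta_rot": [0,0,0]},{"claw": -1,"slide": [0,0,20],"delta_rot": [0,0,0]},{"claw": -1,"slide": [0,0,30],"delta_rot": [0,0,0]},{"claw": -1,"slide": [0,0,38],"delta_rot": [0,0,0]},{"claw": -1,"slide": [0,0,38],"delta_rot": [0,0,0]}]'

```text
time: 41.0
position: [0.5023, -0.272, 0.055]
tool_rot: [-0.782, -3.04, -0.004]
ft_force: [0.7, 0.1, -0.5]
grip_width: 0.183
grip_force: 25.0
```

Request:
send_rows --motion '[{"claw": -1,"slide": [0,0,0],"delta_rot": [0,0,0]},{"claw": -1,"slide": [0,0,0],"delta_rot": [0,0,0]},{"claw": -1,"slide": [0,0,0],"delta_rot": [0,0,0]},{"claw": -1,"slide": [0,0,0],"delta_rot": [0,0,0]}]'

```text
time: 41.4
position: [0.5035, -0.2725, 0.0569]
tool_rot: [0.782, 3.042, 0.002]
ft_force: [-0.0, -0.3, 0.0]
grip_width: 0.18
grip_force: 25.0
```

```bash
python3 m.py vise 0 -34 53;python3 chk.py 55
```

```text
([-0.1, -1.4, 3.9], [0.001, 0.0, -0.0])
41.4 [ 503.5 -272.5   56.9] [-0.  -0.3  0. ] 0.17960665085861177 25.000003231689334
[  3.  -15.6] (array([13.3, 55.1]), 48.9, array([264., 232.]))
[-9.4 35.3] (array([66.2, 38.9]), 83.7, array([253., 217.]))
```

Request:
send_rows --motion '[{"claw": -1,"slide": [0,-1.4,3.8],"delta_rot": [0,0,0]},{"claw": -1,"slide": [0,-1.4,3.8],"delta_rot": [0,0,0]},{"claw": -1,"slide": [0,-1.4,3.8],"delta_rot": [0,0,0]},{"claw": 0,"slide": [0,-1.4,3.8],"delta_rot": [0,0,0]},{"claw": 0,"slide": [0,-1.4,3.8],"delta_rot": [0,0,0]}]'

```text
time: 41.95
position: [0.5025, -0.2736, 0.0527]
tool_rot: [-0.783, -3.043, -0.003]
ft_force: [-0.1, -0.4, -0.7]
grip_width: 0.289
grip_force: 0.0
```

Request:
send_rows --motion '[{"claw": 0,"slide": [0,0,0],"delta_rot": [0,0,0]},{"claw": 0,"slide": [0,0,-30],"delta_rot": [0,0,0]},{"claw": 0,"slide": [0,0,-60],"delta_rot": [0,0,0]},{"claw": 0,"slide": [0,0,-80],"delta_rot": [0,0,0]},{"claw": 0,"slide": [0,0,-80],"delta_rot": [0,0,0]}]'

```text
time: 42.45
position: [0.5044, -0.2742, 0.1357]
tool_rot: [0.781, 3.038, 0.0]
ft_force: [0.8, 0.5, -0.3]
grip_width: 0.503
grip_force: 0.0
```

```bash
python3 m.py vise 0.5 -75 130; python3 row.py
```

```text
([42.5, -0.9, 5.5], [0.001, 0.005, 0.0])
42.45 [ 504.4 -274.2  135.7] [ 0.8  0.5 -0.3] 0.5027016340076426 0.0
row [-1. 16.] [ 31.1 120.8] 55.4
```

Request:
send_rows --motion '[{"claw": 0,"slide": [25,-0.9,0],"delta_rot": [0,0,0]},{"claw": 0,"slide": [42.5,-0.9,0],"delta_rot": [0,0,0]},{"claw": 0,"slide": [42.5,-0.9,5.5],"delta_rot": [0,0,0]},{"claw": 0,"slide": [42.5,-0.9,5.5],"delta_rot": [0,0,0]},{"claw": 0,"slide": [42.5,-0.9,5.5],"delta_rot": [0,0,0]}]'

```text
time: 43.0
position: [0.4652, -0.2544, 0.1268]
tool_rot: [0.783, 3.042, 0.004]
ft_force: [0.0, -0.1, 0.1]
grip_width: 0.499
grip_force: 0.0
```

Request:
send_rows --motion '[{"claw": 0,"slide": [0,0,0],"delta_rot": [0,0,0]},{"claw": 0,"slide": [0,0,0],"delta_rot": [0,0,0]},{"claw": 0,"slide": [0,0,0],"delta_rot": [0,0,0]}]'

```text
time: 43.3
position: [0.4653, -0.254, 0.1273]
tool_rot: [0.782, 3.042, 0.003]
ft_force: [-0.1, -0.0, -0.6]
grip_width: 0.502
grip_force: 0.0
```

```bash
python3 m.py vise 0.5 -75 83
```

```text
([-1.5, 0.2, 44.3], [0.002, -0.0, 0.0])
43.3 [ 465.3 -254.   127.3] [-0.1 -0.  -0.6] 0.5019517593048497 0.0
```

Request:
send_rows --motion '[{"claw": 0,"slide": [-1,0,15],"delta_rot": [0,0,0]},{"claw": 0,"slide": [-1,0,30],"delta_rot": [0,0,0]},{"claw": 0,"slide": [-1,0,44],"delta_rot": [0,0,0]},{"claw": 0,"slide": [-1,0,44],"delta_rot": [0,0,0]},{"claw": 0,"slide": [-1,0,44],"delta_rot": [0,0,0]}]'

```text
time: 43.8
position: [0.4655, -0.2539, 0.0826]
tool_rot: [-0.782, -3.042, -0.004]
ft_force: [0.3, 0.8, 1.1]
grip_width: 0.505
grip_force: 0.0
```

Request:
send_rows --motion '[{"claw": -1,"slide": [0,0,0],"delta_rot": [0,0,0]},{"claw": -1,"slide": [0,0,0],"delta_rot": [0,0,0]},{"claw": -1,"slide": [0,0,0],"delta_rot": [0,0,0]},{"claw": -1,"slide": [0,0,0],"delta_rot": [0,0,0]},{"claw": -1,"slide": [0,0,0],"delta_rot": [0,0,0]}]' --grip_force 40

```text
time: 44.3
position: [0.4664, -0.2537, 0.0836]
tool_rot: [0.782, 3.042, 0.004]
ft_force: [1.3, 2.0, 1.9]
grip_width: 0.192
grip_force: 40.1
```

```bash
python3 m.py vise 0.5 -30 83
```

```text
([-45.7, -0.5, 0.6], [0.003, 0.0, 0.0])
44.3 [ 466.4 -253.7   83.6] [1.3 2.  1.9] 0.19153985919422636 40.126270120963454
```

Request:
send_rows --motion '[{"claw": -1,"slide": [-3,0,0],"delta_rot": [0,0,0]},{"claw": -1,"slide": [-6,0,0],"delta_rot": [0,0,0]},{"claw": -1,"slide": [-9,0,0],"delta_rot": [0,0,0]},{"claw": -1,"slide": [-12,0,0],"delta_rot": [0,0,0]},{"claw": -1,"slide": [-15,0,0],"delta_rot": [0,0,0]}]'

```text
time: 44.8
position: [0.4788, -0.2604, 0.0836]
tool_rot: [-0.781, -3.041, -0.004]
ft_force: [-2.7, 4.5, 6.8]
grip_width: 0.197
grip_force: 40.2
```

Request:
send_rows --motion '[{"claw": -1,"slide": [-3,0,0],"delta_rot": [0,0,0]},{"claw": -1,"slide": [-6,0,0],"delta_rot": [0,0,0]},{"claw": -1,"slide": [-9,0,0],"delta_rot": [0,0,0]},{"claw": -1,"slide": [-12,0,0],"delta_rot": [0,0,0]},{"claw": -1,"slide": [-15,0,0],"delta_rot": [0,0,0]}]'

```text
time: 45.3
position: [0.4918, -0.2676, 0.0835]
tool_rot: [-0.781, -3.041, -0.004]
ft_force: [-3.2, 5.0, 6.2]
grip_width: 0.194
grip_force: 40.2
```

```bash
python3 m.py vise 0.5 -31 83; python3 -c "
from to import *
s=ctrl.get_state();print(tov(s['position']*1000),'push force',tov(s['ft_force'][:2]+O))"; python3 row.py
```

```text
([-15.7, -0.6, 0.5], [0.002, -0.003, 0.001])
45.3 [ 491.8 -267.6   83.5] [-3.2  5.   6.2] 0.19407064693748277 40.16919440589845
(np.float64(-0.07417900600491135), np.float64(-46.707390462028705)) push force (np.float64(-2.858663815828247), np.float64(-5.272907184673503))
row [10.5 18.7] [ 9.7 37.5] 48.8
row [ 8.5 71.6] [98.8 39.7] 86.6
```

Request:
send_rows --motion '[{"claw": -1,"slide": [-2,0,0],"delta_rot": [0,0,0]},{"claw": -1,"slide": [-4,0,0],"delta_rot": [0,0,0]},{"claw": -1,"slide": [-6,0,0],"delta_rot": [0,0,0]},{"claw": -1,"slide": [-8,0,0],"delta_rot": [0,0,0]},{"claw": -1,"slide": [-10,0,0],"delta_rot": [0,0,0]}]'

```text
time: 45.85
position: [0.5002, -0.2722, 0.0836]
tool_rot: [-0.781, -3.04, -0.004]
ft_force: [-4.8, 5.3, 6.8]
grip_width: 0.197
grip_force: 40.2
```

Request:
send_rows --motion '[{"claw": -1,"slide": [-1,0,0],"delta_rot": [0,0,0]},{"claw": -1,"slide": [-2,0,0],"delta_rot": [0,0,0]},{"claw": -1,"slide": [-2,0,0],"delta_rot": [0,0,0]}]'

```text
time: 46.15
position: [0.5021, -0.2732, 0.0836]
tool_rot: [-0.781, -3.04, -0.004]
ft_force: [-3.6, 5.1, 6.0]
grip_width: 0.195
grip_force: 40.2
```

```bash
cat > pf.py <<'E'
from to import *
s=ctrl.get_state();print(np.round(tov(s['position']*1000),1),'push',np.round(tov(s['ft_force'][:2]+O),1),s['ft_force'][2].round(1))
E
python3 pf.py
```

```text
[ -0.1 -35. ] push [-2.7 -5.6] 6.0
```

Request:
send_rows --motion '[{"claw": -1,"slide": [-1,0,0],"delta_rot": [0,0,0]},{"claw": -1,"slide": [-2,0,0],"delta_rot": [0,0,0]},{"claw": -1,"slide": [-2,0,0],"delta_rot": [0,0,0]}]'

```text
time: 46.45
position: [0.5038, -0.2741, 0.0835]
tool_rot: [-0.781, -3.04, -0.004]
ft_force: [-3.5, 3.6, 7.2]
grip_width: 0.193
grip_force: 40.2
```

Request:
send_rows --motion '[{"claw": -1,"slide": [-1,0,0],"delta_rot": [0,0,0]},{"claw": -1,"slide": [-1.5,0,0],"delta_rot": [0,0,0]},{"claw": -1,"slide": [-1.5,0,0],"delta_rot": [0,0,0]}]'

```text
time: 46.75
position: [0.5039, -0.2741, 0.0836]
tool_rot: [-0.78, -3.037, -0.005]
ft_force: [-8.0, 6.4, 10.9]
grip_width: 0.193
grip_force: 40.2
```

```bash
python3 pf.py
```

```text
[ -0.2 -33. ] push [ -1.7 -10.1] 10.9
```

Request:
send_rows --motion '[{"claw": -1,"slide": [-1.5,0,0],"delta_rot": [0,0,0]},{"claw": -1,"slide": [-1.5,0,0],"delta_rot": [0,0,0]},{"claw": -1,"slide": [-1.5,0,0],"delta_rot": [0,0,0]}]'

```text
time: 47.05
position: [0.504, -0.2742, 0.0835]
tool_rot: [-0.779, -3.034, -0.005]
ft_force: [-11.6, 8.0, 13.6]
grip_width: 0.195
grip_force: 40.2
```

```bash
python3 pf.py
```

```text
[ -0.1 -32.9] push [ -1.4 -14.1] 13.6
```

Request:
send_rows --motion '[{"claw": -1,"slide": [1.5,0,0],"delta_rot": [0,0,0]},{"claw": 0,"slide": [1.5,0,0],"delta_rot": [0,0,0]},{"claw": 0,"slide": [1.5,0,0],"delta_rot": [0,0,0]},{"claw": 0,"slide": [1.5,0,0],"delta_rot": [0,0,0]},{"claw": 0,"slide": [1.5,0,0],"delta_rot": [0,0,0]}]'

```text
time: 47.55
position: [0.5056, -0.2769, 0.0831]
tool_rot: [0.783, 3.042, 0.002]
ft_force: [-0.3, -0.7, 0.8]
grip_width: 0.454
grip_force: 0.0
```

Request:
send_rows --motion '[{"claw": 0,"slide": [0,0,-30],"delta_rot": [0,0,0]},{"claw": 0,"slide": [0,0,-70],"delta_rot": [0,0,0]},{"claw": 0,"slide": [0,0,-110],"delta_rot": [0,0,0]},{"claw": 0,"slide": [30,-40,-130],"delta_rot": [0,0,0]},{"claw": 0,"slide": [60,-80,-130],"delta_rot": [0,0,0]}]'

```text
time: 48.05
position: [0.4205, -0.3153, 0.2158]
tool_rot: [0.771, 3.04, 0.002]
ft_force: [-0.6, -1.9, 0.7]
grip_width: 0.502
grip_force: 0.0
```

Request:
send_rows --motion '[{"claw": 0,"slide": [0,-45,0],"delta_rot": [0,0,0]},{"claw": 0,"slide": [0,-90,0],"delta_rot": [0,0,0]},{"claw": 0,"slide": [0,-130,0],"delta_rot": [0,0,0]},{"claw": 0,"slide": [0,-130,0],"delta_rot": [0,0,0]},{"claw": 0,"slide": [0,-130,0],"delta_rot": [0,0,0]}]'

```text
time: 48.55
position: [0.3542, -0.431, 0.2126]
tool_rot: [0.787, 3.041, 0.005]
ft_force: [0.6, 1.1, 0.9]
grip_width: 0.497
grip_force: 0.0
```

```bash
python3 row.py; python3 -c "
from h import *
d=ctrl.get_image('top'); e=ctrl.get_image('scene')
a=cv2.resize(d['color'][120:270,190:310],(400,500),interpolation=cv2.INTER_CUBIC)
b=cv2.resize(e['color'][175:300,185:285],(400,500),interpolation=cv2.INTER_CUBIC)
cv2.imwrite('pics/fin.png',np.hstack([a,b]))"
```

```text
row [ 0.6 33.2] [33.5 95.8] 60.9
```

View pics/fin.png

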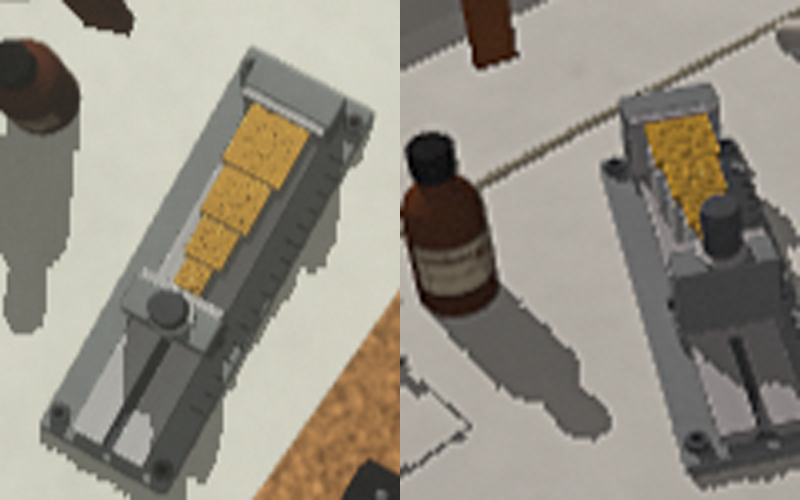

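The final picture shows the four dies upright, closed up between the jaws in order of size, from panel (265,145) for the 34 to (192,275) for the 16. The bottle is standing and the arm is clear.

```bash
python3 -c "
from bench import ctrl
print(ctrl.close_job())"
```

```text
the job is handed in; nothing more can be done
None
```

The job is handed in at about 49 s of the 112 s: in the last picture the four dies stand clamped in order of size (34, 28, 22, 16 mm from the fixed jaw), the bottle is upright and the arm is clear; on the first try the 34 mm die caught the fixed jaw and tipped in the grip, so I re-stood and replaced it, and the judge returned no result.

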